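Put the incised tiles away in the push-latch drying drawer

ROBOT

A 6-joint arm with a two-finger parallel gripper is mounted at the origin on the work surface. World frame = base frame: x ahead of the robot, y to its left, z up, the work surface at z = 0. Lengths are in m, angles in rad, forces in N, time in s.
With the tool pointing down it reaches from about 0.3 to 0.775 m from the base axis. Payload 14.6 kg.
Tool frame: the origin (TCP) lies between the finger pads; the fingertips stand 11 mm ahead of it and the grasp point (between the pads) lies 8 mm behind it; z points along the fingers, y is the line along which they close (so a half turn about z gives the same grasp; the last joint's range is limited). The gripper opens to 94 mm and grips with 3 to 60 N. Pads are 16 mm wide; open, the fingers measure 119 mm over their backs; the gripper's body (75 mm by 177 mm) begins 78 mm behind the grasp point.
Start: joints at [-1.308, 0.3, 1.521, -0, 1.321, -0.067], TCP at [0.178, -0.52, 0.185] pointing down, gripper open.
Joint ranges: [-3.03, 3.03], [-0.79, 2.21], [0.23, 2.52], [-1.04, 4.18], [0, 3.07], [-2.55, 2.55]. Speed limits (rad/s): [2.22, 2.22, 2.57, 3.14, 3.14, 3.14].

INTERFACE

Orientations are given as a unit quaternion [w, x, y, z].
In Python, from workcell import r, viewer gives the robot as it stands. The module is installed in compiled form; this text tells all that it offers.
- The arm moves only by the tool servo_tool, never from a script. Its argument "steps" is a list of rows, each a list of 2 entries, a list of its own where there are three numbers: the shift along the tool's x, y, z scaled (see below), then the turn, a rotation vector about the tool's x, y, z scaled (see below). A call has 1 to 8 rows; each row is the pose to reach, as a shift and turn from the pose commanded when the call began, along the tool's axes at that moment; what a row does not reach only later rows make up. The controller multiplies each number of a shift by 50 cm and each number of a turn by 0.5 rad. A row lasts 1/10 s, in which the tool goes at most 50 mm and 8.59 degrees, less where a joint would pass 70% of its speed; a pose out of reach is approached as far as the arm can. A call with a number of a shift or a turn outside -1 to 1 is refused whole. A call with a gripper value outside its range is refused whole. "fingers" is the closure, from 0 (fully open) to 1 (shut), set as the call begins (left out, the last holds). The fingers move at their own pace and stop on an object; "grip_force" is the grip in N (left out, the last holds). Time passes only in rows, so rows that repeat a pose let the fingers close. It gives the time, the measured TCP pose, the force, the opening and the grip force at its end, in the units of the state.
- r.observe(): the state, without advancing time (a new reading comes with each control period).
- viewer.grab_frame(name): name is "scene" or "side" or "wrist"; returns the picture (400x640x3 uint8, red, green, blue); there is no depth.
- viewer.camera_model(name): a dict with "fx", "fy", "cx", "cy" (pixels), "R" (3x3) and "t" (3): a world point X has camera coordinates R X + t. Camera axes: x right, y down, z forward; pixel columns grow to the right and rows downward; lengths in m; the calibration is good to about 2 mm. A picture is of the moment at which its call begins: read the wrist's pose just before it. camera_model takes no time and is no camera call; for the wrist camera it gives the pose at the moment of the call.
- r.hand_in(): hands the job in; it is judged then, once.
The state is a dict: "time_s": time; "joints": joint angles; "joint_vel": joint speeds; "joint_efforts": joint torques, N m; "tcp_pos": TCP position; "eef_rot": TCP orientation; "wrist_force": force on the tool from outside, world axes, zero at the start; "torque": the same for the moment, N m; "finger_gap": opening from 0.0 (shut) to 1.0 (fully open); "finger_force": force on a finger pad.
Only numpy, scipy, OpenCV 4.12 (cv2) and the standard library are available. Lean on these libraries where they do the work, as an engineer would, in place of code of your own. Each camera call takes 0.05 s, during which the arm holds its last target. There are 200 camera calls.

TASK

Press the front of the drying cabinet's push-push drawer to let it spring open (one press opens it, the next one latches it shut), lay every clay tile from the ware board flat in it side by side, not stacked, then press the drawer shut and make sure that it has latched. Set the timer dial to as many clicks as there are tiles (2, 3 or 4, counted from the thick tick), and slide the heavy glaze pot across the table, without lifting or tipping it, onto the ring painted in front of the shut drawer as a stop. Leave the other things on the table alone.

Things in the scene. Friction and masses are not known exactly. Their poses are not given: they have to be found in the camera images.
- drawer (a joint): Plywood drawer of the low white-topped drying cabinet (330 wide, 150 deep, 90 mm high). Value in m: 0 = shut and latched, 0.125 = fully out towards the robot; it starts shut. Push-push latch: pressed in to beyond -0.009 (hard stop -0.012) and let go, it toggles: from shut it springs out in 1 to 2 s, from out it stays shut. A press that stops short leaves it as it was.
- drawer_in (a point): Centre of the drawer's inner floor, moves with it. x points into the cabinet (the drawer opens to -x), y to the robot's left, z up. Inside 126 (x) by 290 mm (y), 18 mm above the table; walls 32 mm high, 5 mm thick, front panel 60 mm high, 12 mm thick. Fully out, the whole inside is open to above; the cabinet's face, 90 mm high, is then 70 mm beyond this point.
- drawer_front (a point): Centre of the outer face of the wooden drawer front (302 wide, 70 mm high), 43 mm above the table, moves with the drawer; axes as drawer_in. Press here along +x. When shut it stands 20 mm proud of the cabinet. The spring pushes out with 1.5 N (out) to 4 N (shut); damping adds 2.5 N at 0.1 m/s; at the hard stop the force rises at once.
- timer (a joint): Timer dial on top of the cabinet, left part. Value in rad, growing clockwise seen from above. Detents (clicks) every 0.4 rad: 0 is the thick tick, which lies towards the robot, then six thin ticks; stops at 0 and 2.4. It starts at click 0 or 1. The bump between clicks takes about 0.09 N m.
- timer_grip (a point): Middle of the black grip bar of the timer dial, on its vertical axis, 123 mm above the table, turning with the dial. The bar lies along x of this frame: 46 long, 14 wide, 36 mm high, its top 12 mm above this point, on a disc of 44 mm diameter and 8 mm height. A white line on the -x half of the bar is the pointer.
- tile1_c (a point): Leather-hard clay tile with an incised flower, 86 (x) by 40 (y) by 20 mm (z), 130 g; the point is its centre. Starts flat on the ware board, a 280 by 250 mm plywood sheet 5 mm thick on the left of the table. All tiles are alike; 2 to 4 of the four are present (None if absent).
- tile2_c (a point): Leather-hard clay tile with an incised flower, 86 (x) by 40 (y) by 20 mm (z), 130 g; the point is its centre. Starts flat on the ware board, a 280 by 250 mm plywood sheet 5 mm thick on the left of the table. All tiles are alike; 2 to 4 of the four are present (None if absent).
- tile3_c (a point): Leather-hard clay tile with an incised flower, 86 (x) by 40 (y) by 20 mm (z), 130 g; the point is its centre. Starts flat on the ware board, a 280 by 250 mm plywood sheet 5 mm thick on the left of the table. All tiles are alike; 2 to 4 of the four are present (None if absent).
- tile4_c (a point): Leather-hard clay tile with an incised flower, 86 (x) by 40 (y) by 20 mm (z), 130 g; the point is its centre. Starts flat on the ware board, a 280 by 250 mm plywood sheet 5 mm thick on the left of the table. All tiles are alike; 2 to 4 of the four are present (None if absent).
- pot_grip (a point): Full white glaze pot, 84 mm diameter, 58 mm high, with an upright cylindrical lid knob (24 mm diameter, from 56 to 94 mm above the base; lid and pot are one piece), about 0.7 kg. The point is the middle of the knob on the pot's axis, 78 mm above the pot's base. Starts on a black painted ring on the right of the table.
- stop_mark (a point): Centre of the black painted ring (100 mm diameter, flat) on the table in front of the cabinet, where the pot has to stand at the end: 75 mm in front of the shut drawer's face. The open drawer covers it. Same axes as drawer_in.
- plate: Bystander: round clay plate with scalloped rim, 150 mm diameter, 16 mm high, in front of the robot; origin under its centre.
- needle: Bystander: needle tool, dark wooden handle 90 mm long with a 60 mm steel needle, lying across the ware board between the tiles; origin under the handle.
- rib: Bystander: flat wooden rib 100 x 45 x 6 mm; origin under its centre.
- jar: Bystander: white lidded jar, 72 mm diameter, 85 mm high, right of the cabinet; origin under its centre.
- slip: Bystander: grey bottle, 60 mm diameter, 150 mm high, left of the cabinet; origin under its centre.
- mug: Bystander: blue mug, 80 mm diameter, 85 mm high, near the robot, right of the middle; origin under its centre.
- coaster: Bystander: round clay coaster, 60 mm diameter, 14 mm high, beyond the ware board (it is not a tile); origin under its centre.

How it is judged:
By the outcome, as a careful person would: the job done as asked, in the order asked, and still so for the second after the job is handed in, with the robot touching nothing.
Of tile1, tile2, tile3, tile4 only 2 to 4 are there at a start; the rules pass over those that are not, and their reading is None.
At some moment in a run one of tile1, tile2, tile3, tile4 may be knocked a few centimetres aside while the robot is not near it.
Once in a run the grip may slacken for a moment while it holds something.
It also fails if it takes over 210 s, if anything falls off the work surface, if the arm or the gripper's body presses on something with over 40 N, if the wrist force passes 120 N, or if a joint passes its speed limit or range.

## Working session

There is one attempt and no reset: what is moved stays moved. The work goes in short steps, Python scripts to look and compute and a tool call to move; the robot and the scene stay as the last step left them, time stands still between calls to the robot, and variables do not carry over. Pictures are saved under pics/ and viewed, at most 14 in all, crops included, and the job is handed in when it is done.

Besides the shell and the picture viewer there is one more tool, called after "Call:" in YAML: its name, and indented under it one key for each argument. servo_tool: Moves the arm, as the interface text tells. Its arguments: {"type":"object","properties":{"steps":{"type":"array"},"fingers":{"type":"number"},"grip_force":{"type":"number"}},"required":["steps"]}

```bash
mkdir -p pics; cat > h.py <<'E'
import numpy as np, cv2
from scipy.spatial.transform import Rotation as Ro
from workcell import r, viewer
def cam(n):
    m=viewer.camera_model(n); return m,viewer.grab_frame(n)
def save(im,f): cv2.imwrite('pics/'+f,cv2.cvtColor(im,cv2.COLOR_RGB2BGR))
def px2w(m,u,v,z):
    R=np.array(m['R']);t=np.array(m['t']);c=-R.T@t
    d=R.T@np.array([(u-m['cx'])/m['fx'],(v-m['cy'])/m['fy'],1]); return c+d*(z-c[2])/d[2]
def w2px(m,X):
    p=np.array(m['R'])@np.array(X)+np.array(m['t']); return m['fx']*p[0]/p[2]+m['cx'],m['fy']*p[1]/p[2]+m['cy']
def st():
    s=r.observe(); q=s['eef_rot']; R=Ro.from_quat([q[1],q[2],q[3],q[0]]).as_matrix(); return s,np.array(s['tcp_pos']),R
def go(target,yaw=None):
    """shift/turn numbers to reach tcp target; yaw = world angle of tool y (closing) axis"""
    s,p,R=st(); sh=R.T@(np.array(target)-p)/.5
    out=[np.round(sh,4).tolist()]
    # level the tool & yaw
    y=np.arctan2(R[1,1],R[0,1])
    if yaw is None: yaw=y
    d=(yaw-y+np.pi/2)%np.pi-np.pi/2; yy=y+d
    Y=np.array([np.cos(yy),np.sin(yy),0]);Z=np.array([0,0,-1.]);G=np.stack([np.cross(Y,Z),Y,Z],1)
    rv=Ro.from_matrix(R.T@G).as_rotvec()/.5
    print('shift',out[0],'turn',np.round(rv,4).tolist(),'len_mm',round(1000*np.linalg.norm(sh)*.5),'j6',round(s['joints'][5],2))
E
python3 - <<'E'
from h import *
s,p,R=st();print(s['time_s'],p,R.round(3).tolist(),s['joints'])
for n in('scene','side','wrist'):
    m,im=cam(n);save(im,n+'0.png');print(n,{k:np.round(v,3).tolist() for k,v in m.items()})
E
```

```text
0.0 [ 0.17803513 -0.52007817  0.18477802] [[0.946, 0.324, -0.0], [0.324, -0.946, 0.001], [0.0, -0.001, -1.0]] [-1.30760514e+00  3.00490460e-01  1.52157567e+00 -2.66180655e-06
  1.32072820e+00 -6.66297564e-02]
scene {'fx': 412.22, 'fy': 412.22, 'cx': 321.191, 'cy': 197.71, 'R': [[0.009, 1.0, -0.023], [0.618, -0.024, -0.786], [-0.786, -0.007, -0.618]], 't': [0.014, -0.25, 1.672]}
side {'fx': 448.082, 'fy': 448.082, 'cx': 317.107, 'cy': 208.302, 'R': [[-0.8, -0.599, -0.022], [-0.338, 0.481, -0.809], [0.495, -0.64, -0.588]], 't': [0.423, 0.278, 0.899]}
wrist {'fx': 340.554, 'fy': 340.554, 'cx': 323.763, 'cy': 201.39, 'R': [[0.325, -0.946, -0.001], [-0.914, -0.315, 0.255], [-0.242, -0.082, -0.967]], 't': [-0.549, -0.026, 0.391]}
```

View pics/scene0.png

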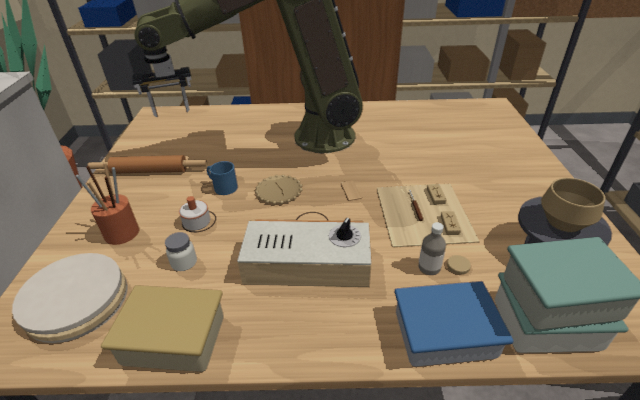

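View pics/side0.png

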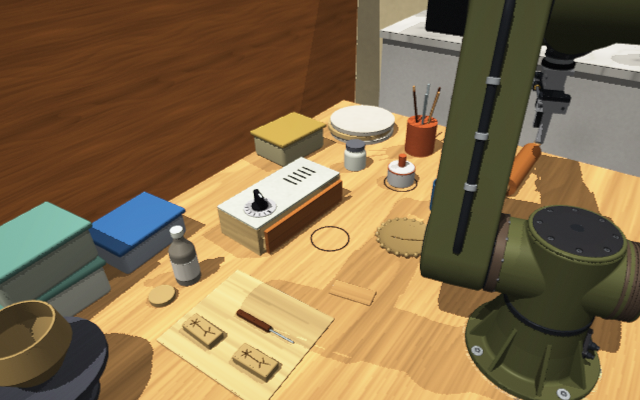

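The scene view shows two tiles, at (437,194) and (451,222). The pot is at (194,215), the dial at (345,232), and the ring is half hidden behind the cabinet at (312,217). The side view confirms two tiles, at (203,331) and (256,362), and the ring at (330,238).

```bash
python3 - <<'E'
from h import *
S=viewer.camera_model('scene');D=viewer.camera_model('side')
for n,m,u,v,z in [('tileA s',S,437,193,.025),('tileA d',D,256,361,.025),('tileB s',S,451,221,.025),('tileB d',D,203,330,.025),
 ('ring d',D,330,238,0),('knobtop s',S,193,199,.094),('knobtop d',D,403,155,.094),('potring d',D,401,183,0),
 ('dial s',S,345,221,.135),('dial d',D,258,192,.135),('dialdisc d',D,260,208,.098),
 ('cab top far L s',S,371,263,.09),('far R',S,243,260,.09),('near L',S,370,226,.09),('near R',S,248,223,.09),
 ('d top nearL',D,265,222+0,.09),('d top nearR',D,341,177,.09)]:
    print(n,px2w(m,u,v,z).round(3))
im=cv2.imread('pics/side0.png'); a=cv2.resize(im[150:300,200:360],None,fx=5,fy=4,interpolation=cv2.INTER_CUBIC)[:600]
a=cv2.resize(im[155:275,205:355],(750,600),interpolation=cv2.INTER_CUBIC);cv2.imwrite('pics/c1.png',a)
E
```

```text
tileA s [0.425 0.354 0.025]
tileA d [0.406 0.357 0.025]
tileB s [0.561 0.364 0.025]
tileB d [0.545 0.367 0.025]
ring d [ 0.521 -0.047  0.   ]
knobtop s [ 0.514 -0.393  0.094]
knobtop d [ 0.502 -0.399  0.094]
potring d [ 0.496 -0.392  0.   ]
dial s [0.674 0.044 0.135]
dial d [0.679 0.042 0.135]
dialdisc d [0.666 0.054 0.098]
cab top far L s [0.78  0.102 0.09 ]
far R [ 0.76  -0.212  0.09 ]
near L [0.646 0.114 0.09 ]
near R [ 0.622 -0.218  0.09 ]
d top nearL [0.624 0.083 0.09 ]
d top nearR [ 0.588 -0.196  0.09 ]
```

View pics/c1.png

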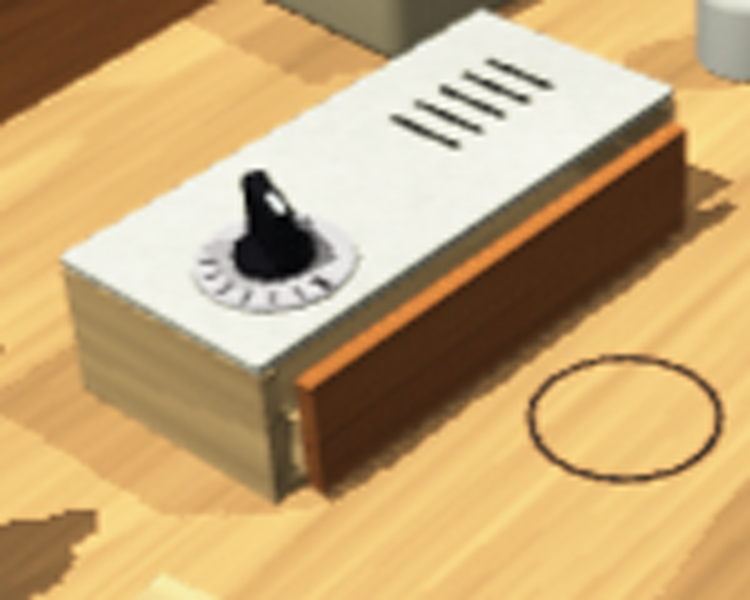

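The crop gives the ring centre at (330.2,238.4) in full-image pixels. The cabinet's top corners are at (257,229), (339,174), (218,207) and (302,157). The thick tick is at about (269,212) and the white pointer line is on the bar side facing the robot.

```bash
python3 - <<'E'
from h import *
from scipy.optimize import least_squares
D=viewer.camera_model('side');S=viewer.camera_model('scene')
f=lambda u,v:(205+u/5,155+v/5)
P=[px2w(D,*f(*a),.09)[:2] for a in [(262,368),(672,95),(65,262),(485,10)]]
loc=np.array([[-.075,.165],[-.075,-.165],[.075,.165],[.075,-.165]])
Rm=lambda a:np.array([[np.cos(a),-np.sin(a)],[np.sin(a),np.cos(a)]])
def fit(Q):
    s=least_squares(lambda x:((Rm(x[2])@loc.T).T+x[:2]-Q).ravel(),[.68,-.05,0]);return s.x,s.fun.round(4)
print(fit(np.array(P)))
Q=np.array([px2w(S,*a,.09)[:2] for a in [(370,226),(248,223),(371,263),(243,260)]])
print(fit(Q))
ring=px2w(D,*f(626,417),0);print('ring',ring)
for x in (fit(np.array(P))[0],fit(Q)[0]):
  a=x[2]; print('ring local',Rm(a).T@(ring[:2]-x[:2]),'expect -.17')
for n,p,z in [('front BL',(325,497),.008),('front TL',(318,388),.078),('front TR',(687,130),.078),('tick thick',(322,286),.09),('disc c',(275,258),.09)]:
  print(n,px2w(D,*f(*p),z).round(3))
E
```

```text
(array([ 0.68450301, -0.05211147, -0.05834823]), array([-0.0023,  0.0041, -0.0012, -0.0062,  0.0037,  0.001 , -0.0001,
        0.0011]))
(array([ 0.70188588, -0.05358275, -0.05995194]), array([-0.0091,  0.002 , -0.005 ,  0.0041,  0.0071,  0.0043,  0.007 ,
       -0.0104]))
ring [ 0.51987515 -0.04625419  0.        ]
ring local [-0.16468927 -0.00375299] expect -.17
ring local [-0.18212283 -0.00358997] expect -.17
front BL [0.601 0.1   0.008]
front TL [0.6   0.098 0.078]
front TR [ 0.584 -0.196  0.078]
tick thick [0.642 0.046 0.09 ]
disc c [0.679 0.042 0.09 ]
```

Call:
servo_tool:
  steps:
    - [[0.9, -0.66, 0], [0, 0, -1]]
    - [[0.9, -0.66, 0], [0, 0, -1]]
    - [[0.9, -0.66, 0], [0, 0, -1]]
    - [[0.9, -0.66, 0], [0, 0, -1]]
    - [[0.9, -0.66, 0], [0, 0, -1]]
    - [[0.9, -0.66, 0], [0, 0, -1]]
    - [[0.9, -0.66, 0], [0, 0, -1]]
    - [[0.9, -0.66, 0], [0, 0, -1]]
  fingers: 1
  grip_force: 20

```text
time_s: 0.95
tcp_pos: [0.4074, -0.1902, 0.1855]
eef_rot: [0.0, 0.915, 0.403, 0.0]
wrist_force: [0.8, -0.3, -0.5]
finger_gap: 0.356
finger_force: 0.0
```

```bash
python3 -c "
from h import *
go([.52,-.05,.1],-.058)"
```

```text
shift [0.3588, -0.0232, 0.1709] turn [0.0007, 0.0001, -1.3663] len_mm 199 j6 0.22
```

Call:
servo_tool:
  steps:
    - [[0.36, -0.023, 0.0], [0, 0, -1]]
    - [[0.36, -0.023, 0], [0, 0, -1]]
    - [[0.36, -0.023, 0], [0, 0, -1]]
    - [[0.36, -0.023, 0], [0, 0, -1]]
    - [[0.36, -0.023, 0], [0, 0, -1]]
    - [[0.36, -0.023, 0], [0, 0, -1]]

```text
time_s: 1.55
tcp_pos: [0.5195, -0.0513, 0.1849]
eef_rot: [-0.0, 0.787, 0.617, -0.0]
wrist_force: [-0.6, -0.0, 0.1]
finger_gap: 0.006
finger_force: 0.0
```

```bash
python3 -c "
from h import *
go([.53,-.05,.05],-.058)
m,im=cam('wrist');save(im,'w1.png');print(-np.array(m['R']).T@m['t'])
print(w2px(m,[.59,-.05,.078]),w2px(m,[.679,.042,.135]))"
```

```text
shift [0.0076, 0.0201, 0.2698] turn [-0.002, 0.0003, -0.3652] len_mm 135 j6 0.07
[0.53852631 0.02116751 0.38397411]
(np.float64(397.67199068329484), np.float64(176.14279907445547)) (np.float64(521.7688961703905), np.float64(28.3994200560019))
```

View pics/w1.png

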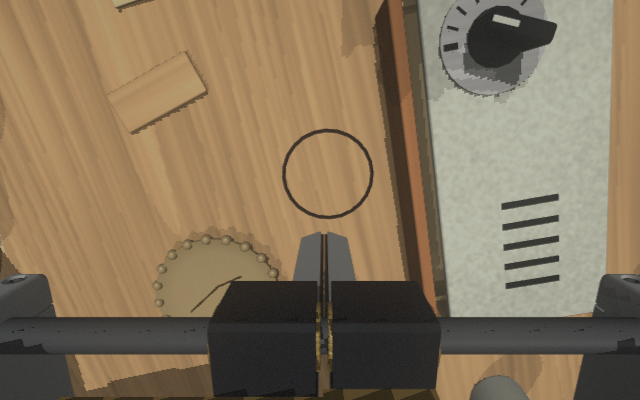

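The wrist view shows the ring at (328,174), the drawer front's top edge running from about (390,50) to (425,300), and the dial at about (500,35) with its white line at (506,20).

```bash
python3 -c "
from h import *
m=viewer.camera_model('wrist');im=cv2.imread('pics/w1.png')
print('ring',px2w(m,328,174,0))
for v in(60,120,180,240):
  print(v,[int(x) for x in im[v,370:440:3].astype(int)[:,0]],[int(x) for x in im[v,370:440:3].astype(int)[:,2]])
cv2.imwrite('pics/c2.png',cv2.resize(im[0:110,420:600],(800,489),interpolation=cv2.INTER_CUBIC))"
```

```text
ring [ 0.52613901 -0.04755488  0.        ]
60 [92, 90, 66, 49, 32, 34, 34, 33, 34, 60, 64, 62, 61, 58, 58, 60, 58, 57, 99, 142, 143, 139, 136, 137] [161, 158, 114, 81, 56, 59, 58, 62, 67, 134, 135, 132, 131, 85, 88, 88, 87, 78, 109, 157, 158, 153, 150, 153]
120 [92, 94, 97, 93, 90, 57, 44, 39, 34, 37, 41, 64, 68, 71, 71, 51, 60, 63, 62, 74, 118, 163, 158, 160] [162, 167, 171, 164, 158, 98, 75, 66, 65, 67, 66, 136, 156, 154, 153, 96, 89, 91, 91, 105, 130, 179, 175, 177]
180 [41, 89, 98, 95, 93, 93, 92, 68, 54, 42, 38, 35, 37, 48, 74, 71, 71, 69, 64, 62, 62, 76, 114, 164] [61, 157, 173, 169, 163, 164, 163, 119, 94, 66, 66, 64, 67, 93, 160, 155, 152, 145, 90, 91, 89, 109, 126, 181]
240 [99, 101, 97, 96, 96, 96, 101, 97, 95, 94, 57, 57, 37, 38, 39, 40, 63, 71, 72, 72, 59, 59, 69, 72] [174, 178, 170, 170, 169, 169, 175, 170, 167, 166, 97, 96, 66, 65, 66, 66, 138, 156, 153, 153, 86, 88, 102, 105]
```

View pics/c2.png

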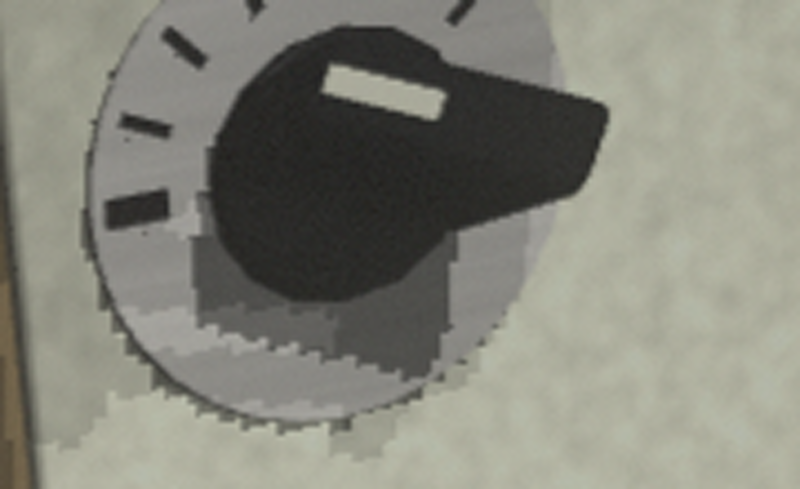

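The zoomed dial shows the white line parallel to the first thin tick, so the dial is at click 1 and needs one more click (+0.4 rad) to reach 2.

```bash
python3 -c "
from h import *
m=viewer.camera_model('wrist')
P=np.array([px2w(m,u,v,.078)[:2] for u,v in((395.5,60),(403,120),(410.5,180),(418,240))]);print(P)
d=P[0]-P[-1];print('yaw y',np.arctan2(d[1],d[0])-np.pi/2)
f=lambda u,v:(420+u*180/800,v*110/489)
a=px2w(m,*f(445,105),.135);b=px2w(m,*f(325,75),.135);print(a,b,np.arctan2(*(a-b)[[1,0]]))
for q in((137,210),(145,125),(185,47)): print(px2w(m,*f(*q),.091))
print('far end',px2w(m,*f(605,105),.135),px2w(m,*f(580,190),.135))
go([.53,-.05,.05],-.07)"
```

```text
[[ 0.60628498  0.04682636]
 [ 0.6035554  -0.0028596 ]
 [ 0.60057635 -0.05708678]
 [ 0.59731198 -0.11650758]]
yaw y -0.05488135866022481
[0.67825757 0.04436916 0.135     ] [0.66130493 0.05271192 0.135     ] -0.45732499470085464
[0.64786556 0.04453275 0.091     ]
[0.65125735 0.05797234 0.091     ]
[0.65982335 0.06864151 0.091     ]
far end [0.70147906 0.03866683 0.135     ] [0.69699269 0.0277166  0.135     ]
shift [0.0089, 0.0201, 0.2702] turn [-0.0013, 0.0003, -0.3436] len_mm 136 j6 0.07
```

Call:
servo_tool:
  steps:
    - [[0.009, 0.02, 0.27], [0, 0, -0.36]]
    - [[0.009, 0.02, 0.27], [0, 0, -0.36]]
    - [[0.009, 0.02, 0.27], [0, 0, -0.36]]
    - [[0.009, 0.02, 0.27], [0, 0, -0.36]]

```text
time_s: 2.0
tcp_pos: [0.5276, -0.0502, 0.0465]
eef_rot: [-0.003, 0.729, 0.684, -0.002]
wrist_force: [0.4, -0.5, -0.2]
finger_gap: -0.0
finger_force: 0.0
```

```bash
python3 -c "
from h import *
go([.585,-.0535,.045],-.056)"
```

```text
shift [0.0007, 0.115, 0.0022] turn [-0.0149, -0.0014, -0.0144] len_mm 57 j6 -0.1
```

Call:
servo_tool:
  steps:
    - [[0.001, 0.07, 0], [0, 0, -0.014]]
    - [[0.001, 0.11, 0], [0, 0, -0.014]]
    - [[0.001, 0.122, 0], [0, 0, -0.014]]
    - [[0.001, 0.13, 0], [0, 0, -0.014]]
    - [[0.001, 0.136, 0], [0, 0, -0.014]]
    - [[0.001, 0.136, 0], [0, 0, -0.014]]

```text
time_s: 2.6
tcp_pos: [0.5983, -0.0541, 0.0528]
eef_rot: [0.001, 0.726, 0.687, 0.0]
wrist_force: [-4.7, -2.2, 7.4]
finger_gap: 0.004
finger_force: 3.9
```

Call:
servo_tool:
  steps:
    - [[0, 0.004, 0], [0, 0, 0]]
    - [[0, 0.004, 0], [0, 0, 0]]

```text
time_s: 2.8
tcp_pos: [0.6002, -0.0542, 0.0528]
eef_rot: [0.001, 0.726, 0.687, 0.0]
wrist_force: [-3.6, -2.3, 7.3]
finger_gap: 0.005
finger_force: 3.8
```

Call:
servo_tool:
  steps:
    - [[0, 0.003, 0], [0, 0, 0]]
    - [[0, 0.003, 0], [0, 0, 0]]

```text
time_s: 3.0
tcp_pos: [0.6016, -0.0543, 0.0528]
eef_rot: [0.001, 0.726, 0.687, 0.0]
wrist_force: [-3.8, -2.1, 6.5]
finger_gap: 0.004
finger_force: 3.8
```

Call:
servo_tool:
  steps:
    - [[0, 0.004, 0], [0, 0, 0]]
    - [[0, 0.004, 0], [0, 0, 0]]

```text
time_s: 3.2
tcp_pos: [0.6036, -0.0545, 0.0528]
eef_rot: [0.001, 0.726, 0.687, 0.0]
wrist_force: [-4.2, -1.4, 6.5]
finger_gap: 0.01
finger_force: 3.8
```

Call:
servo_tool:
  steps:
    - [[0, 0.003, 0], [0, 0, 0]]
    - [[0, 0.003, 0], [0, 0, 0]]

```text
time_s: 3.4
tcp_pos: [0.6039, -0.0545, 0.0527]
eef_rot: [-0.0, 0.726, 0.687, -0.001]
wrist_force: [-12.0, -2.3, 11.2]
finger_gap: 0.001
finger_force: 8.5
```

Call:
servo_tool:
  steps:
    - [[0, -0.1, 0], [0, 0, 0]]
    - [[0, -0.2, 0], [0, 0, 0]]
    - [[0, -0.3, -0.1], [0, 0, -0.3]]
    - [[0, -0.34, -0.25], [0, 0, -0.6]]
    - [[0, -0.34, -0.32], [0, 0, -0.9]]
    - [[0, -0.34, -0.32], [0, 0, -1]]
    - [[0, -0.34, -0.32], [0, 0, -1]]
  fingers: 0

```text
time_s: 4.1
tcp_pos: [0.4359, -0.0449, 0.2157]
eef_rot: [0.004, 0.533, 0.846, 0.002]
wrist_force: [0.2, 0.7, -0.4]
finger_gap: 0.568
finger_force: 0.0
```

```bash
python3 -c "
from h import *
go([.42,.30,.21],1.5)
"
```

```text
shift [0.6361, 0.2691, 0.0099] turn [0.0073, 0.0171, -2.107] len_mm 345 j6 -0.63
```

Call:
servo_tool:
  steps:
    - [[0.63, 0.27, 0], [0, 0, -1]]
    - [[0.63, 0.27, 0], [0, 0, -1]]
    - [[0.63, 0.27, 0], [0, 0, -1]]
    - [[0.63, 0.27, 0], [0, 0, -1]]
    - [[0.63, 0.27, 0], [0, 0, -1]]
    - [[0.63, 0.27, 0], [0, 0, -1]]
    - [[0.63, 0.27, 0], [0, 0, -1]]
    - [[0.63, 0.27, 0], [0, 0, -1]]

```text
time_s: 4.9
tcp_pos: [0.4202, 0.3011, 0.2099]
eef_rot: [-0.0, 0.306, 0.952, -0.0]
wrist_force: [1.1, -0.5, -0.5]
finger_gap: 1.0
finger_force: 0.0
```

Call:
servo_tool:
  steps:
    - [[0, 0, 0], [0, 0, -1]]
    - [[0, 0, 0], [0, 0, -1]]
    - [[0, 0, 0], [0, 0, -1]]
    - [[0, 0, 0], [0, 0, -1]]

```text
time_s: 5.3
tcp_pos: [0.4213, 0.2967, 0.2104]
eef_rot: [-0.0, 0.06, 0.998, -0.0]
wrist_force: [-0.3, 0.3, -0.4]
finger_gap: 1.002
finger_force: 0.0
```

```bash
python3 -c "
from h import *
s,p,R=st();print(p)
m,im=cam('wrist');save(im,'w2.png');print(-np.array(m['R']).T@m['t'])
m,im=cam('side');save(im,'s2.png')"
```

```text
[0.42134413 0.2967322  0.21043894]
[0.3491287  0.30628326 0.4095452 ]
```

View pics/w2.png

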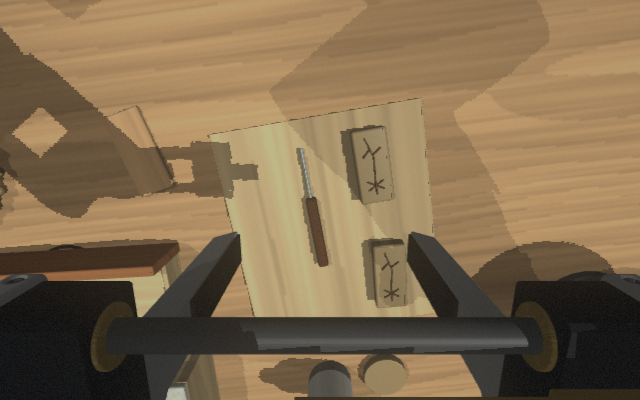

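View pics/s2.png

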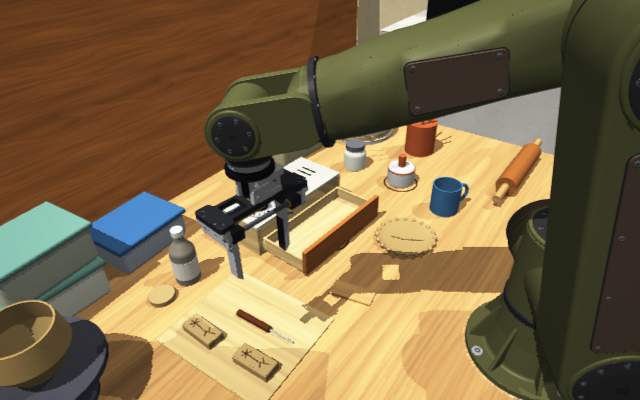

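The wrist view shows tile A's top centred at about (374,165) and tile B's at about (390,276). The needle, at about (312,210), is clear of both. The side view shows the drawer fully open.

```bash
cat >> h.py <<'E'
def tile(m,c,z=.025):
    P=np.array([px2w(m,u,v,z)[:2] for u,v in c]); ctr=P.mean(0)
    d=(P[2]+P[3]-P[0]-P[1])/2; e=(P[1]+P[2]-P[0]-P[3])/2
    return ctr.round(4),'len',np.linalg.norm(d).round(4),'wid',np.linalg.norm(e).round(4),'yaw',np.arctan2(d[1],d[0]).round(3),'ywid',np.arctan2(e[1],e[0]).round(3)
E
python3 -c "
from h import *
m=viewer.camera_model('wrist')
print(tile(m,[(353,134),(384,128),(394,196),(364,203)]))
print(tile(m,[(373,248),(404,245),(408,303),(377,306)]))
im=cv2.imread('pics/w2.png');cv2.imwrite('pics/c3.png',cv2.resize(im[115:315,335:435],(400,800))[:, :])
cv2.imwrite('pics/c3.png',cv2.resize(im[120:315,335:425],(270*1,585)))"
```

```text
(array([0.4157, 0.3559]), 'len', np.float64(0.0797), 'wid', np.float64(0.0352), 'yaw', np.float64(0.063), 'ywid', np.float64(1.66))
(array([0.5551, 0.3644]), 'len', np.float64(0.0794), 'wid', np.float64(0.0384), 'yaw', np.float64(-0.012), 'ywid', np.float64(1.553))
```

View pics/c3.png

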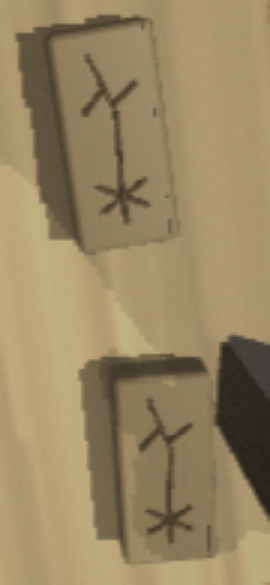

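Zooming in gives tile A's top corners at (351,131), (383,126), (394,198), (364,204), and tile B's at (373,245), (403,244), (406,305), (378,307).

```bash
python3 -c "
from h import *
m=viewer.camera_model('wrist')
print(tile(m,[(351,130.7),(383.3,126),(394,198.3),(364.3,204)]))
print(tile(m,[(373.3,245),(403.3,244),(407,305),(378.3,307)]))
go([.5551,.365,.10],1.52)"
```

```text
(array([0.4151, 0.3553]), 'len', np.float64(0.0849), 'wid', np.float64(0.0355), 'yaw', np.float64(0.073), 'ywid', np.float64(1.616))
(array([0.5549, 0.3644]), 'len', np.float64(0.0841), 'wid', np.float64(0.0363), 'yaw', np.float64(-0.011), 'ywid', np.float64(1.503))
shift [-0.2481, 0.1688, 0.2209] turn [-0.0003, 0.0, -0.1502] len_mm 186 j6 -0.9
```

Call:
servo_tool:
  steps:
    - [[-0.248, 0.169, 0], [0, 0, -0.18]]
    - [[-0.248, 0.169, 0], [0, 0, -0.18]]
    - [[-0.248, 0.169, 0.05], [0, 0, -0.18]]
    - [[-0.248, 0.169, 0.15], [0, 0, -0.18]]
    - [[-0.248, 0.169, 0.24], [0, 0, -0.18]]
    - [[-0.248, 0.169, 0.3], [0, 0, -0.18]]
    - [[-0.248, 0.169, 0.3], [0, 0, -0.18]]
  fingers: 0.3

```text
time_s: 6.1
tcp_pos: [0.5531, 0.3644, 0.0558]
eef_rot: [-0.003, 0.019, 1.0, -0.002]
wrist_force: [-0.0, -0.6, 0.4]
finger_gap: 0.7
finger_force: 0.0
```

```bash
python3 -c "
from h import *
go([.555,.3645,.019],1.54)"
```

```text
shift [-0.0042, 0.0007, 0.0735] turn [-0.0087, -0.0135, -0.0139] len_mm 37 j6 -1.01
```

Call:
servo_tool:
  steps:
    - [[-0.003, 0, 0.06], [0, 0, 0]]
    - [[-0.003, 0, 0.06], [0, 0, 0]]
    - [[-0.003, 0, 0.06], [0, 0, 0]]

```text
time_s: 6.4
tcp_pos: [0.5572, 0.3664, 0.0325]
eef_rot: [0.001, 0.018, 1.0, 0.0]
wrist_force: [0.3, 1.1, 0.7]
finger_gap: 0.699
finger_force: 0.0
```

```bash
python3 -c "
from h import *
go([.555,.3645,.019],1.54)"
```

```text
shift [0.0042, -0.0039, 0.0269] turn [0.0015, 0.0024, -0.0103] len_mm 14 j6 -1.01
```

Call:
servo_tool:
  steps:
    - [[0.003, -0.002, 0.025], [0, 0, 0]]
    - [[0.003, -0.002, 0.025], [0, 0, 0]]
    - [[0.003, -0.002, 0.025], [0, 0, 0]]

```text
time_s: 6.7
tcp_pos: [0.555, 0.3654, 0.0183]
eef_rot: [0.0, 0.017, 1.0, 0.0]
wrist_force: [0.5, 0.0, -0.0]
finger_gap: 0.697
finger_force: 0.0
```

Call:
servo_tool:
  steps:
    - [[0, 0, 0], [0, 0, 0]]
    - [[0, 0, 0], [0, 0, 0]]
    - [[0, 0, 0], [0, 0, 0]]
    - [[0, 0, 0], [0, 0, 0]]
    - [[0, 0, 0], [0, 0, 0]]
    - [[0, 0, 0], [0, 0, 0]]
  fingers: 1
  grip_force: 25

```text
time_s: 7.3
tcp_pos: [0.5551, 0.3654, 0.0179]
eef_rot: [-0.0, 0.017, 1.0, -0.0]
wrist_force: [1.0, 0.5, -0.6]
finger_gap: 0.229
finger_force: 0.0
```

Call:
servo_tool:
  steps:
    - [[0, 0, 0], [0, 0, 0]]
    - [[0, 0, 0], [0, 0, 0]]
    - [[0, 0, 0], [0, 0, 0]]
    - [[0, 0, 0], [0, 0, 0]]

```text
time_s: 7.7
tcp_pos: [0.5551, 0.3654, 0.0178]
eef_rot: [-0.0, 0.017, 1.0, -0.0]
wrist_force: [-0.1, 0.0, -0.4]
finger_gap: 0.006
finger_force: 0.0
```

```bash
python3 -c "
from h import *
m,im=cam('wrist');save(im,'w3.png')
m,im2=cam('side');save(np.vstack([im[:300],im2[100:,:]]),'w3.png')"
```

```text
(no output)
```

View pics/w3.png

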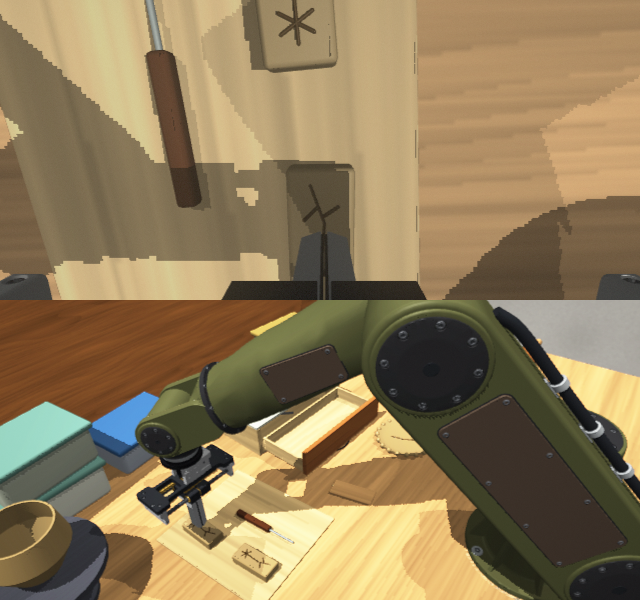

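The fingers shut with the tips apparently over tile B: in the wrist view tile B's flower lies beneath the fingertips at (322,235). I'll check the real tip height and the tile's position.

```bash
python3 -c "
from h import *
s,p,R=st();print(p,R.round(3).tolist())
m=viewer.camera_model('wrist');D=viewer.camera_model('side')
for o in(-.008,0,.011,):
  X=p+R@[0,0,o];print(o,w2px(m,X),w2px(D,X))
print([w2px(m,[.5550+a,.3645+b,.025]) for a,b in((-.043,-.02),(-.043,.02))])
c=cv2.imread('pics/w3.png');cv2.imwrite('pics/c4.png',np.hstack([cv2.resize(c[140:300,240:400],(400,400)),cv2.resize(c[480:560,160:240],(400,400))]))"
```

```text
[0.55505988 0.36542632 0.0178469 ] [[-0.999, 0.035, -0.0], [0.035, 0.999, 0.0], [0.0, 0.0, -1.0]]
-0.008 (np.float64(322.4607746632902), np.float64(237.80822943232948)) (np.float64(200.37778084797748), np.float64(326.98905481733686))
0 (np.float64(322.50488428729574), np.float64(233.18639273012565)) (np.float64(201.0529693895407), np.float64(329.5088829664172))
0.011 (np.float64(322.5605089605863), np.float64(227.35800125417362)) (np.float64(201.9702753372698), np.float64(332.9323020651107))
[(np.float64(283.01802593534967), np.float64(167.21186402068383)), (np.float64(353.47290137655045), np.float64(164.8601418238955))]
```

View pics/c4.png

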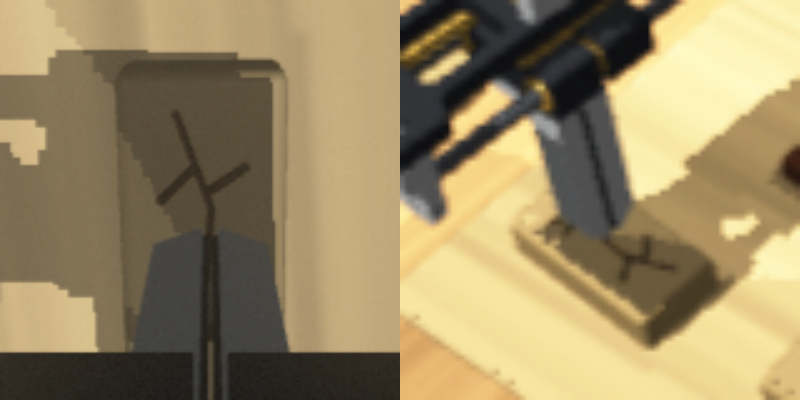

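The tips sit near the tile's top, about 15–20 mm higher than the given tool length implies. That also explains the upward force during the press, with the tip riding on the drawer front's top edge. I'll open and find the real tip height by touching the board gently.

Call:
servo_tool:
  steps:
    - [[0, 0, 0], [0, 0, 0]]
    - [[0, 0, 0], [0, 0, 0]]
    - [[0, 0, 0], [0, 0, 0]]
    - [[0, 0, 0], [0, 0, 0]]
    - [[0, 0, 0], [0, 0, 0]]
    - [[0, 0, 0], [0, 0, 0]]
    - [[0, 0, 0], [0, 0, 0]]
    - [[0, 0, 0], [0, 0, 0]]
  fingers: 0.3

```text
time_s: 8.6
tcp_pos: [0.5551, 0.3654, 0.0178]
eef_rot: [-0.0, 0.017, 1.0, -0.0]
wrist_force: [0.9, 0.8, 0.5]
finger_gap: 0.65
finger_force: 0.0
```

Call:
servo_tool:
  steps:
    - [[0, 0, 0.006], [0, 0, 0]]
    - [[0, 0, 0.01], [0, 0, 0]]
    - [[0, 0, 0.012], [0, 0, 0]]
    - [[0, 0, 0.012], [0, 0, 0]]

```text
time_s: 9.0
tcp_pos: [0.555, 0.3654, 0.0116]
eef_rot: [-0.0, 0.017, 1.0, -0.0]
wrist_force: [0.0, -0.1, 0.2]
finger_gap: 0.7
finger_force: 0.0
```

Call:
servo_tool:
  steps:
    - [[0, 0, 0.006], [0, 0, 0]]
    - [[0, 0, 0.012], [0, 0, 0]]
    - [[0, 0, 0.012], [0, 0, 0]]

```text
time_s: 9.3
tcp_pos: [0.5548, 0.3653, 0.0052]
eef_rot: [-0.0, 0.017, 1.0, -0.0]
wrist_force: [-0.3, 0.3, 0.2]
finger_gap: 0.701
finger_force: 0.0
```

Call:
servo_tool:
  steps:
    - [[0, 0, 0.005], [0, 0, 0]]
    - [[0, 0, 0.01], [0, 0, 0]]
    - [[0, 0, 0.01], [0, 0, 0]]

```text
time_s: 9.6
tcp_pos: [0.5549, 0.3653, 0.0004]
eef_rot: [-0.0, 0.017, 1.0, -0.0]
wrist_force: [-0.2, -0.4, -0.8]
finger_gap: 0.701
finger_force: 0.0
```

Call:
servo_tool:
  steps:
    - [[0, 0, 0.005], [0, 0, 0]]
    - [[0, 0, 0.01], [0, 0, 0]]
    - [[0, 0, 0.01], [0, 0, 0]]

```text
time_s: 9.9
tcp_pos: [0.5549, 0.3653, -0.0046]
eef_rot: [-0.0, 0.017, 1.0, -0.0]
wrist_force: [0.4, 0.2, 0.4]
finger_gap: 0.697
finger_force: 0.0
```

Call:
servo_tool:
  steps:
    - [[0, 0, 0.004], [0, 0, 0]]
    - [[0, 0, 0.006], [0, 0, 0]]
    - [[0, 0, 0.006], [0, 0, 0]]

```text
time_s: 10.2
tcp_pos: [0.555, 0.3654, -0.0074]
eef_rot: [-0.0, 0.017, 1.0, -0.0]
wrist_force: [0.2, -0.8, -0.5]
finger_gap: 0.701
finger_force: 0.0
```

Still no contact. I'll close at this height and see whether the pads meet the tile's sides.

Call:
servo_tool:
  steps:
    - [[0, 0, 0], [0, 0, 0]]
    - [[0, 0, 0], [0, 0, 0]]
    - [[0, 0, 0], [0, 0, 0]]
    - [[0, 0, 0], [0, 0, 0]]
    - [[0, 0, 0], [0, 0, 0]]
    - [[0, 0, 0], [0, 0, 0]]
  fingers: 1
  grip_force: 25

```text
time_s: 10.8
tcp_pos: [0.5551, 0.3654, -0.0071]
eef_rot: [0.0, 0.017, 1.0, -0.0]
wrist_force: [0.8, -0.1, 0.5]
finger_gap: 0.42
finger_force: 25.0
```

```bash
python3 -c "
from h import *
m,im=cam('wrist');m,im2=cam('side');save(np.hstack([cv2.resize(im[80:300,220:440],(400,400)),cv2.resize(im2[270:360,150:240],(400,400))]),'w4.png')"
```

```text
(no output)
```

View pics/w4.png

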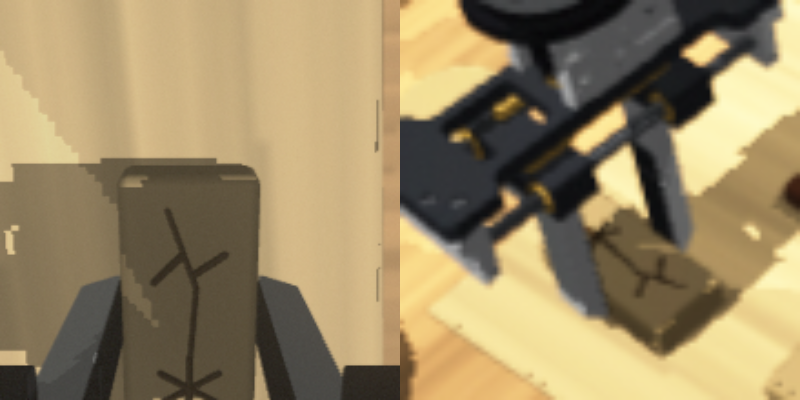

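The wrist and side crops show tile B held between the pads, with a gap of 0.42 (39.5 mm) at 25 N. The effective tips are about 27 mm higher than documented, so I'll use this grip height (TCP −0.007 with the tile bottom at 0.005) as the reference.

Call:
servo_tool:
  steps:
    - [[0, 0, -0.04], [0, 0, 0]]
    - [[0, 0, -0.1], [0, 0, 0]]
    - [[0, 0, -0.18], [0, 0, 0]]
    - [[0, 0, -0.25], [0, 0, 0]]
    - [[0, -0.08, -0.28], [0, 0, 0.04]]
    - [[0, -0.16, -0.28], [0, 0, 0.04]]
    - [[0, -0.24, -0.28], [0, 0, 0.04]]
    - [[0, -0.32, -0.28], [0, 0, 0.04]]
  grip_force: 30

```text
time_s: 11.7
tcp_pos: [0.5491, 0.2041, 0.1328]
eef_rot: [0.0, 0.027, 1.0, 0.0]
wrist_force: [0.2, 0.4, -1.2]
finger_gap: 0.421
finger_force: 30.0
```

Call:
servo_tool:
  steps:
    - [[0, -0.08, 0], [0, 0, 0]]
    - [[0, -0.16, 0], [0, 0, 0]]
    - [[0, -0.24, 0], [0, 0, 0]]
    - [[0, -0.32, 0], [0, 0, 0]]
    - [[0, -0.4, 0], [0, 0, 0]]
    - [[0, -0.48, 0], [0, 0, 0]]
    - [[0, -0.56, 0], [0, 0, 0]]
    - [[0, -0.6, 0], [0, 0, 0]]

```text
time_s: 12.5
tcp_pos: [0.5326, -0.0967, 0.1328]
eef_rot: [0.0, 0.028, 1.0, -0.0]
wrist_force: [0.6, 0.7, -1.0]
finger_gap: 0.424
finger_force: 30.0
```

```bash
python3 -c "
from h import *
s,p,R=st();print(p,s['finger_gap'])
go([.547,-.114,.08],1.515)
m,im=cam('wrist');save(im,'w5.png')"
```

```text
[ 0.53263275 -0.0966689   0.13280176] 0.4244175166528819
shift [-0.0306, -0.033, 0.1056] turn [-0.0004, 0.0001, -0.0017] len_mm 57 j6 -1.76
```

View pics/w5.png

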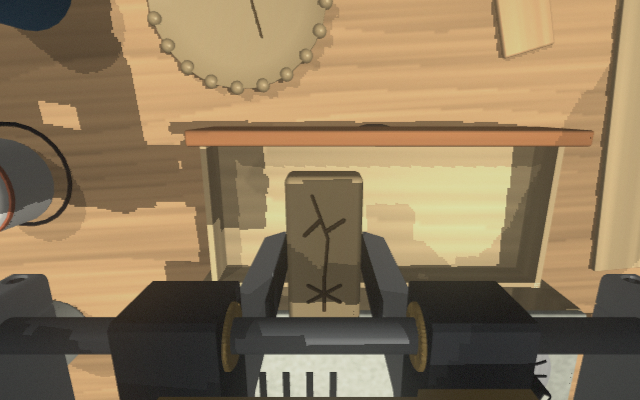

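The wrist view shows tile B held squarely. The open drawer's front top edge runs from (188,131) to (592,131), and its inside spans u≈222–500 and v≈148–268.

```bash
python3 -c "
from h import *
m=viewer.camera_model('wrist')
a=px2w(m,187,131,.078);b=px2w(m,593,131,.078);print(a,b,np.linalg.norm(a-b),np.arctan2(*(b-a)[[1,0]]),(a+b)/2)
print('top inner edge', px2w(m,390,147,.078))
im=cv2.imread('pics/w5.png')
for u in(430,480):print([int(x) for x in im[120:300:3,u,2]])
c=(a+b)[:2]/2; xc=np.array([np.cos(-.056),np.sin(-.056)]);print('drawer_in',c+xc*.075)
"
```

```text
[ 0.46790025 -0.19385659  0.078     ] [0.48462257 0.1024267  0.078     ] 0.29675482123824204 1.5144158546747017 [ 0.47626141 -0.04571494  0.078     ]
top inner edge [ 0.48788331 -0.04576317  0.078     ]
[208, 128, 106, 92, 187, 200, 196, 194, 187, 215, 213, 207, 206, 211, 212, 212, 222, 220, 221, 222, 222, 222, 222, 221, 222, 222, 220, 221, 221, 221, 221, 222, 222, 221, 222, 222, 222, 222, 221, 220, 221, 221, 219, 214, 208, 201, 198, 196, 184, 92, 85, 85, 85, 81, 50, 46, 46, 45, 46, 45]
[214, 133, 105, 91, 186, 199, 195, 194, 187, 214, 213, 212, 209, 212, 213, 214, 221, 221, 221, 221, 220, 221, 221, 221, 220, 221, 221, 221, 222, 222, 221, 220, 220, 220, 221, 221, 222, 221, 220, 221, 221, 220, 220, 221, 219, 200, 198, 192, 192, 93, 84, 86, 86, 81, 47, 47, 44, 45, 41, 39]
drawer_in [ 0.55114384 -0.04991275]
```

Call:
servo_tool:
  steps:
    - [[-0.031, -0.034, 0], [0, 0, 0]]
    - [[-0.031, -0.034, 0], [0, 0, 0]]
    - [[-0.031, -0.034, 0.08], [0, 0, 0]]
    - [[-0.031, -0.034, 0.16], [0, 0, 0]]
    - [[-0.031, -0.034, 0.22], [0, 0, 0]]
    - [[-0.031, -0.034, 0.236], [0, 0, 0]]
    - [[-0.031, -0.034, 0.246], [0, 0, 0]]
    - [[-0.031, -0.034, 0.246], [0, 0, 0]]

```text
time_s: 13.35
tcp_pos: [0.5481, -0.1116, 0.0107]
eef_rot: [0.001, 0.027, 1.0, -0.0]
wrist_force: [0.9, -0.6, -1.0]
finger_gap: 0.424
finger_force: 30.0
```

Call:
servo_tool:
  steps:
    - [[0, 0, 0.006], [0, 0, 0]]
    - [[0, 0, 0.009], [0, 0, 0]]
    - [[0, 0, 0.009], [0, 0, 0]]

```text
time_s: 13.65
tcp_pos: [0.5479, -0.1119, 0.0059]
eef_rot: [0.0, 0.027, 1.0, -0.0]
wrist_force: [0.8, 1.0, -1.2]
finger_gap: 0.422
finger_force: 30.0
```

Call:
servo_tool:
  steps:
    - [[0, 0, 0.003], [0, 0, 0]]
    - [[0, 0, 0.003], [0, 0, 0]]

```text
time_s: 13.85
tcp_pos: [0.549, -0.112, 0.0058]
eef_rot: [0.002, 0.027, 1.0, -0.0]
wrist_force: [-2.3, 2.5, 13.7]
finger_gap: 0.416
finger_force: 30.0
```

Call:
servo_tool:
  steps:
    - [[0, 0, 0], [0, 0, 0]]
    - [[0, 0, 0], [0, 0, 0]]
    - [[0, 0, 0], [0, 0, 0]]
  fingers: 0.42

```text
time_s: 14.15
tcp_pos: [0.5476, -0.1119, 0.0038]
eef_rot: [-0.0, 0.027, 1.0, -0.0]
wrist_force: [-0.1, -0.5, 0.4]
finger_gap: 0.579
finger_force: 0.0
```

Call:
servo_tool:
  steps:
    - [[0, 0, -0.06], [0, 0, 0]]
    - [[0, 0, -0.15], [0, 0, 0]]
    - [[0, 0.05, -0.24], [0, 0, 0]]
    - [[0, 0.15, -0.3], [0, 0, 0]]
    - [[0, 0.25, -0.36], [0, 0, 0]]
    - [[0, 0.35, -0.4], [0, 0, 0]]
    - [[0, 0.45, -0.4], [0, 0, 0]]
    - [[0, 0.55, -0.4], [0, 0, 0]]

```text
time_s: 14.95
tcp_pos: [0.5617, 0.1445, 0.2044]
eef_rot: [0.001, 0.028, 1.0, 0.0]
wrist_force: [1.4, -1.1, -0.1]
finger_gap: 0.581
finger_force: 0.0
```

```bash
python3 -c "
from h import *
go([.42,.30,.20],1.5)"
```

```text
shift [0.3001, 0.2948, 0.0083] turn [0.0008, 0.0036, 0.0311] len_mm 210 j6 -1.33
```

Call:
servo_tool:
  steps:
    - [[0.3, 0.3, 0], [0, 0, 0.12]]
    - [[0.3, 0.3, 0], [0, 0, 0.12]]
    - [[0.3, 0.3, 0], [0, 0, 0.12]]
    - [[0.3, 0.3, 0], [0, 0, 0.12]]
    - [[0.3, 0.3, 0], [0, 0, 0.12]]
    - [[0.3, 0.3, 0], [0, 0, 0.12]]
  fingers: 0.3

```text
time_s: 15.55
tcp_pos: [0.4191, 0.3016, 0.2032]
eef_rot: [0.0, 0.056, 0.998, 0.0]
wrist_force: [1.0, 0.0, 0.1]
finger_gap: 0.7
finger_force: 0.0
```

```bash
python3 -c "
from h import *
s,p,R=st();print(p,np.arctan2(R[1,1],R[0,1]))
m,im=cam('wrist');save(im,'w6.png')
# predicted corners of tile A (top)
c=np.array([.415,.3555]);a=.06
for dx,dy in((-1,-1),(-1,1),(1,1),(1,-1)):
  X=c+[np.cos(a)*.043*dx-np.sin(a)*.02*dy,np.sin(a)*.043*dx+np.cos(a)*.02*dy]
  u,v=w2px(m,[*X,.025]);print(round(u),round(v));cv2.circle(im,(round(u),round(v)),1,(255,0,0),-1)
cv2.imwrite('pics/c6.png',cv2.resize(cv2.cvtColor(im[60:300,200:520],cv2.COLOR_RGB2BGR),(800,600),interpolation=cv2.INTER_CUBIC))"
```

```text
[0.41913449 0.30162442 0.20323317] 1.458657915469429
347 134
383 128
393 203
358 209
```

View pics/c6.png

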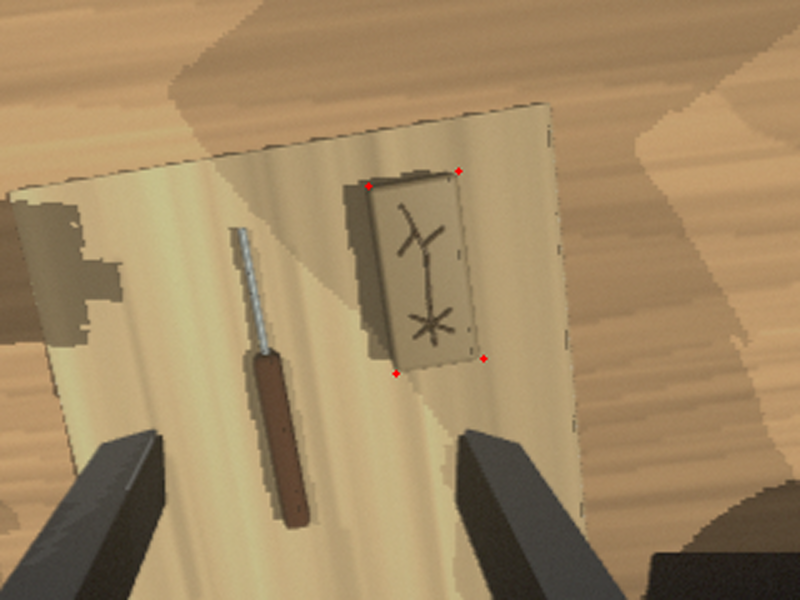

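Tile A is where it was: the predicted corners land on it. Next is the grasp.

Call:
servo_tool:
  steps:
    - [[0.02, 0.106, 0], [0, 0, -0.3]]
    - [[0.02, 0.106, 0.08], [0, 0, -0.34]]
    - [[0.02, 0.106, 0.18], [0, 0, -0.34]]
    - [[0.02, 0.106, 0.26], [0, 0, -0.34]]
    - [[0.02, 0.106, 0.32], [0, 0, -0.34]]
    - [[0.02, 0.106, 0.32], [0, 0, -0.34]]

```text
time_s: 16.2
tcp_pos: [0.4156, 0.3518, 0.0393]
eef_rot: [-0.003, -0.027, 1.0, -0.002]
wrist_force: [0.0, 0.3, 0.1]
finger_gap: 0.7
finger_force: 0.0
```

```bash
python3 -c "
from h import *
go([.415,.3555,-.007],1.63)"
```

```text
shift [0.0003, 0.0078, 0.0925] turn [-0.0079, -0.0115, -0.012] len_mm 46 j6 -0.99
```

Call:
servo_tool:
  steps:
    - [[0, 0.002, 0.06], [0, 0, 0]]
    - [[0, 0.002, 0.095], [0, 0, 0]]
    - [[0, 0.002, 0.095], [0, 0, 0]]
    - [[0, 0.002, 0.095], [0, 0, 0]]

```text
time_s: 16.6
tcp_pos: [0.4174, 0.3554, -0.0027]
eef_rot: [0.001, -0.027, 1.0, 0.0]
wrist_force: [-0.6, 0.5, 0.5]
finger_gap: 0.698
finger_force: 0.0
```

Call:
servo_tool:
  steps:
    - [[0, 0, 0], [0, 0, 0]]
    - [[0, 0, 0], [0, 0, 0]]
    - [[0, 0, 0], [0, 0, 0]]
    - [[0, 0, 0], [0, 0, 0]]
    - [[0, 0, 0], [0, 0, 0]]
    - [[0, 0, 0], [0, 0, 0]]
  fingers: 1
  grip_force: 30

```text
time_s: 17.2
tcp_pos: [0.4163, 0.3556, -0.0038]
eef_rot: [0.0, -0.028, 1.0, 0.0]
wrist_force: [-1.0, -2.7, 6.7]
finger_gap: 0.422
finger_force: 30.0
```

Call:
servo_tool:
  steps:
    - [[0, 0, -0.04], [0, 0, 0]]
    - [[0, 0, -0.1], [0, 0, 0]]
    - [[0, 0, -0.18], [0, 0, 0]]
    - [[0, 0, -0.25], [0, 0, 0]]
    - [[-0.02, -0.07, -0.28], [0, 0, 0.1]]
    - [[-0.04, -0.14, -0.28], [0, 0, 0.22]]
    - [[-0.06, -0.21, -0.28], [0, 0, 0.22]]
    - [[-0.08, -0.28, -0.28], [0, 0, 0.22]]

```text
time_s: 18.0
tcp_pos: [0.4638, 0.2166, 0.1356]
eef_rot: [-0.0, 0.027, 1.0, -0.0]
wrist_force: [0.4, 0.4, -1.1]
finger_gap: 0.419
finger_force: 30.0
```

```bash
python3 -c "
from h import *
go([.554,.001,.13],1.515)"
```

```text
shift [-0.2035, -0.4206, 0.0113] turn [-0.0, -0.0001, 0.0026] len_mm 234 j6 -1.15
```

Call:
servo_tool:
  steps:
    - [[-0.04, -0.08, 0], [0, 0, 0]]
    - [[-0.08, -0.16, 0], [0, 0, 0]]
    - [[-0.12, -0.24, 0], [0, 0, 0]]
    - [[-0.16, -0.32, 0], [0, 0, 0]]
    - [[-0.19, -0.39, 0], [0, 0, 0]]
    - [[-0.203, -0.42, 0], [0, 0, 0]]
    - [[-0.203, -0.42, 0], [0, 0, 0]]
    - [[-0.203, -0.42, 0], [0, 0, 0]]

```text
time_s: 18.8
tcp_pos: [0.5533, 0.0034, 0.1354]
eef_rot: [-0.0, 0.027, 1.0, 0.0]
wrist_force: [0.4, 0.4, -1.3]
finger_gap: 0.421
finger_force: 30.0
```

Call:
servo_tool:
  steps:
    - [[0, 0, 0.07], [0, 0, 0]]
    - [[0, 0, 0.15], [0, 0, 0]]
    - [[0, 0, 0.2], [0, 0, 0]]
    - [[0, 0, 0.22], [0, 0, 0]]
    - [[0, 0, 0.23], [0, 0, 0]]
    - [[0, 0, 0.23], [0, 0, 0]]

```text
time_s: 19.4
tcp_pos: [0.5539, 0.0032, 0.0212]
eef_rot: [0.0, 0.027, 1.0, 0.0]
wrist_force: [-0.1, 0.1, -0.8]
finger_gap: 0.424
finger_force: 30.0
```

Call:
servo_tool:
  steps:
    - [[0, 0, 0.008], [0, 0, 0]]
    - [[0, 0, 0.016], [0, 0, 0]]
    - [[0, 0, 0.022], [0, 0, 0]]
    - [[0, 0, 0.022], [0, 0, 0]]

```text
time_s: 19.8
tcp_pos: [0.5535, 0.0026, 0.0094]
eef_rot: [-0.0, 0.027, 1.0, 0.0]
wrist_force: [0.2, -0.1, -1.9]
finger_gap: 0.421
finger_force: 30.0
```

Call:
servo_tool:
  steps:
    - [[0, 0, 0.003], [0, 0, 0]]
    - [[0, 0, 0.003], [0, 0, 0]]

```text
time_s: 20.0
tcp_pos: [0.5544, 0.0025, 0.0091]
eef_rot: [0.001, 0.027, 1.0, -0.0]
wrist_force: [-1.2, 0.5, 7.3]
finger_gap: 0.421
finger_force: 30.0
```

Call:
servo_tool:
  steps:
    - [[0, 0, 0.003], [0, 0, 0]]
    - [[0, 0, 0.003], [0, 0, 0]]

```text
time_s: 20.2
tcp_pos: [0.5556, 0.0025, 0.0091]
eef_rot: [0.002, 0.027, 1.0, -0.0]
wrist_force: [-0.5, -0.6, 19.1]
finger_gap: 0.424
finger_force: 30.0
```

Call:
servo_tool:
  steps:
    - [[0, 0, 0], [0, 0, 0]]
    - [[0, 0, 0], [0, 0, 0]]
    - [[0, 0, 0], [0, 0, 0]]
  fingers: 0.42

```text
time_s: 20.5
tcp_pos: [0.5535, 0.0026, 0.0065]
eef_rot: [-0.0, 0.027, 1.0, 0.0]
wrist_force: [0.8, 1.2, 0.0]
finger_gap: 0.576
finger_force: 0.0
```

Call:
servo_tool:
  steps:
    - [[0, 0, -0.05], [0, 0, 0]]
    - [[0, 0, -0.13], [0, 0, 0]]
    - [[0, 0, -0.22], [0, 0, 0]]
    - [[0.08, -0.04, -0.26], [0, 0, 0]]
    - [[0.16, -0.08, -0.26], [0, 0, 0]]
    - [[0.24, -0.12, -0.26], [0, 0, 0]]
    - [[0.28, -0.12, -0.26], [0, 0, 0]]
    - [[0.28, -0.12, -0.26], [0, 0, 0]]

```text
time_s: 21.3
tcp_pos: [0.4089, -0.0499, 0.1369]
eef_rot: [0.0, 0.028, 1.0, -0.0]
wrist_force: [-0.8, -0.5, 0.0]
finger_gap: 0.586
finger_force: 0.0
```

```bash
python3 -c "
from h import *
s,p,R=st();print(p)
go([.435,-.05,.024],1.515)
m,im=cam('wrist');save(im,'w7.png')
m2=cv2.imread('pics/w2.png')
print('tile px',[w2px(m,[a,b,.038]) for a,b in((.548,-.112),(.554,.0025))])
go([.575,-.055,.024],1.515)"
```

```text
[ 0.40893455 -0.04985351  0.1368517 ]
shift [-0.052, 0.0026, 0.2257] turn [-0.0001, 0.0005, -0.0003] len_mm 116 j6 -1.73
tile px [(np.float64(268.8794804862569), np.float64(332.574442931884)), (np.float64(382.7537203630903), np.float64(332.32678481902735))]
shift [-0.3291, 0.0079, 0.2264] turn [-0.0003, 0.0021, 0.0007] len_mm 200 j6 -1.72
```

Call:
servo_tool:
  steps:
    - [[0, 0.003, 0.08], [0, 0, 0]]
    - [[0, 0.003, 0.16], [0, 0, 0]]
    - [[0, 0.003, 0.21], [0, 0, 0]]
    - [[-0.02, 0.003, 0.226], [0, 0, 0]]
    - [[-0.05, 0.003, 0.226], [0, 0, 0]]
    - [[-0.07, 0.003, 0.226], [0, 0, 0]]
    - [[-0.09, 0.003, 0.226], [0, 0, 0]]
    - [[-0.105, 0.003, 0.226], [0, 0, 0]]
  fingers: 1

```text
time_s: 22.15
tcp_pos: [0.4641, -0.0509, 0.0236]
eef_rot: [0.0, 0.027, 1.0, -0.0]
wrist_force: [-0.1, 0.2, -0.7]
finger_gap: 0.007
finger_force: 0.0
```

Call:
servo_tool:
  steps:
    - [[-0.01, 0, 0], [0, 0, 0]]
    - [[-0.025, 0, 0], [0, 0, 0]]
    - [[-0.04, 0, 0], [0, 0, 0]]
    - [[-0.06, 0, 0], [0, 0, 0]]
    - [[-0.08, 0, 0], [0, 0, 0]]
    - [[-0.1, 0, 0], [0, 0, 0]]
    - [[-0.12, 0, 0], [0, 0, 0]]
    - [[-0.14, 0, 0], [0, 0, 0]]

```text
time_s: 22.95
tcp_pos: [0.5335, -0.0549, 0.0236]
eef_rot: [-0.0, 0.027, 1.0, -0.0]
wrist_force: [-5.0, -0.4, 2.6]
finger_gap: 0.007
finger_force: 2.8
```

Call:
servo_tool:
  steps:
    - [[-0.02, 0, 0], [0, 0, 0]]
    - [[-0.04, 0, 0], [0, 0, 0]]
    - [[-0.06, 0, 0], [0, 0, 0]]
    - [[-0.08, 0, 0], [0, 0, 0]]
    - [[-0.1, 0, 0], [0, 0, 0]]
    - [[-0.11, 0, 0], [0, 0, 0]]
    - [[-0.12, 0, 0], [0, 0, 0]]
    - [[-0.12, 0, 0], [0, 0, 0]]

```text
time_s: 23.75
tcp_pos: [0.5934, -0.0583, 0.0235]
eef_rot: [0.0, 0.027, 1.0, -0.0]
wrist_force: [-4.0, -1.3, 2.8]
finger_gap: 0.004
finger_force: 1.9
```

Call:
servo_tool:
  steps:
    - [[-0.008, 0, 0], [0, 0, 0]]
    - [[-0.014, 0, 0], [0, 0, 0]]
    - [[-0.018, 0, 0], [0, 0, 0]]
    - [[-0.018, 0, 0], [0, 0, 0]]

```text
time_s: 24.15
tcp_pos: [0.6013, -0.0587, 0.0235]
eef_rot: [-0.001, 0.027, 1.0, -0.0]
wrist_force: [-8.5, -1.0, 3.8]
finger_gap: 0.006
finger_force: 3.9
```

Call:
servo_tool:
  steps:
    - [[-0.003, 0, 0], [0, 0, 0]]
    - [[-0.004, 0, 0], [0, 0, 0]]

```text
time_s: 24.35
tcp_pos: [0.6014, -0.0587, 0.0235]
eef_rot: [-0.003, 0.027, 1.0, 0.0]
wrist_force: [-25.9, -0.9, 15.9]
finger_gap: 0.004
finger_force: 13.2
```

Call:
servo_tool:
  steps:
    - [[0.05, 0, 0], [0, 0, 0]]
    - [[0.13, 0, 0], [0, 0, 0]]
    - [[0.23, 0, 0], [0, 0, 0]]
    - [[0.28, 0, -0.08], [0, 0, 0.3]]
    - [[0.28, 0, -0.18], [0, 0, 0.6]]
    - [[0.28, 0, -0.28], [0, 0, 0.8]]
    - [[0.28, 0, -0.36], [0, 0, 0.8]]
    - [[0.28, 0, -0.4], [0, 0, 0.8]]

```text
time_s: 25.15
tcp_pos: [0.4652, -0.0511, 0.2277]
eef_rot: [0.003, 0.226, 0.974, 0.0]
wrist_force: [0.3, 0.1, -1.7]
finger_gap: 0.001
finger_force: 0.0
```

Call:
servo_tool:
  steps:
    - [[0, 0, 0], [0, 0, 0]]
    - [[0, 0, 0], [0, 0, 0]]
    - [[0, 0, 0], [0, 0, 0]]
    - [[0, 0, 0], [0, 0, 0]]
    - [[0, 0, 0], [0, 0, 0]]
    - [[0, 0, 0], [0, 0, 0]]
    - [[0, 0, 0], [0, 0, 0]]
    - [[0, 0, 0], [0, 0, 0]]
  fingers: 0.5

```text
time_s: 25.95
tcp_pos: [0.464, -0.0511, 0.2235]
eef_rot: [-0.0, 0.225, 0.974, -0.0]
wrist_force: [0.1, -0.9, 0.4]
finger_gap: 0.503
finger_force: 0.0
```

```bash
python3 -c "
from h import *
m,im=cam('side');save(im,'s8.png');a=cv2.cvtColor(cv2.imread('pics/side0.png'),cv2.COLOR_BGR2RGB)
b=cv2.cvtColor(cv2.imread('pics/s2.png'),cv2.COLOR_BGR2RGB)
for n,X in (('shut front',[.600,-.10,.05]),('shut',[.605,0.0,.05]),('open front',[.473,-.1,.05]),('open front',[.48,.05,.05])):
  u,v=map(round,w2px(m,X)); print(n,(u,v),'start',a[v,u],'open',b[v,u],'now',im[v,u])
go([.679,.043,.20],1.114)"
```

```text
shut front (318, 203) start [73 43 21] open [104  86  56] now [78 45 23]
shut (293, 221) start [74 43 22] open [108  90  58] now [69 41 22]
open front (357, 220) start [242 201 125] open [79 46 23] now [245 208 130]
open front (320, 250) start [232 184 113] open [79 46 23] now [237 192 119]
shift [-0.3036, 0.3578, 0.0472] turn [-0.0, -0.0001, 0.004] len_mm 236 j6 -1.3
```

The drawer is shut and still latched 1.6 s after release. Now the dial.

Call:
servo_tool:
  steps:
    - [[-0.304, 0.358, 0], [0, 0, 0]]
    - [[-0.304, 0.358, 0], [0, 0, 0]]
    - [[-0.304, 0.358, 0], [0, 0, 0]]
    - [[-0.304, 0.358, 0], [0, 0, 0]]
    - [[-0.304, 0.358, 0], [0, 0, 0]]
    - [[-0.304, 0.358, 0.05], [0, 0, 0]]
    - [[-0.304, 0.358, 0.08], [0, 0, 0]]
    - [[-0.304, 0.358, 0.08], [0, 0, 0]]

```text
time_s: 26.8
tcp_pos: [0.6779, 0.0428, 0.1808]
eef_rot: [-0.002, 0.226, 0.974, -0.001]
wrist_force: [0.1, 0.1, 0.3]
finger_gap: 0.499
finger_force: 0.0
```

```bash
python3 -c "
from h import *
s,p,R=st();print(p)
go([.679,.043,.092],1.114)
m,im=cam('wrist')
P=[w2px(m,X) for X in ([.679,.043,.135],[.679-.0206,.043+.0102,.135])];print(P)
u,v=map(int,P[0]);save(im,'w9.png')"
```

```text
[0.67788103 0.0427596  0.18081786]
shift [-0.0026, 0.0018, 0.1776] turn [-0.0044, -0.0086, 0.0036] len_mm 89 j6 -1.11
[(np.float64(323.30771010834985), np.float64(214.0201376187066)), (np.float64(323.4865213339218), np.float64(183.99444222710548))]
```

Call:
servo_tool:
  steps:
    - [[-0.002, 0.001, 0.05], [0, 0, 0]]
    - [[-0.002, 0.001, 0.1], [0, 0, 0]]
    - [[-0.002, 0.001, 0.14], [0, 0, 0]]
    - [[-0.002, 0.001, 0.165], [0, 0, 0]]
    - [[-0.002, 0.001, 0.17], [0, 0, 0]]
    - [[-0.002, 0.001, 0.17], [0, 0, 0]]

```text
time_s: 27.45
tcp_pos: [0.6806, 0.0428, 0.0998]
eef_rot: [0.001, 0.226, 0.974, 0.0]
wrist_force: [-0.7, -0.2, 0.4]
finger_gap: 0.499
finger_force: 0.0
```

Call:
servo_tool:
  steps:
    - [[0, 0, 0], [0, 0, 0]]
    - [[0, 0, 0], [0, 0, 0]]
    - [[0, 0, 0], [0, 0, 0]]
    - [[0, 0, 0], [0, 0, 0]]
    - [[0, 0, 0], [0, 0, 0]]
    - [[0, 0, 0], [0, 0, 0]]
  fingers: 1
  grip_force: 20

```text
time_s: 28.05
tcp_pos: [0.6803, 0.0427, 0.0989]
eef_rot: [0.0, 0.226, 0.974, -0.0]
wrist_force: [-1.7, -1.8, 3.4]
finger_gap: 0.148
finger_force: 20.0
```

Call:
servo_tool:
  steps:
    - [[0, 0, 0], [0, 0, 0.2]]
    - [[0, 0, 0], [0, 0, 0.4]]
    - [[0, 0, 0], [0, 0, 0.6]]
    - [[0, 0, 0], [0, 0, 0.8]]
    - [[0, 0, 0], [0, 0, 0.82]]
    - [[0, 0, 0], [0, 0, 0.82]]
  grip_force: 30

```text
time_s: 28.65
tcp_pos: [0.6802, 0.0426, 0.0988]
eef_rot: [-0.0, 0.418, 0.908, -0.0]
wrist_force: [-3.9, -3.7, 3.7]
finger_gap: 0.146
finger_force: 30.0
```

Call:
servo_tool:
  steps:
    - [[0, 0, 0], [0, 0, 0]]
    - [[0, 0, 0], [0, 0, 0]]
    - [[0, 0, 0], [0, 0, 0]]
  fingers: 0.5

```text
time_s: 28.95
tcp_pos: [0.6804, 0.0432, 0.0985]
eef_rot: [-0.0, 0.419, 0.908, 0.0]
wrist_force: [-0.1, 0.1, 0.2]
finger_gap: 0.364
finger_force: 0.0
```

Call:
servo_tool:
  steps:
    - [[0, 0, -0.08], [0, 0, 0]]
    - [[0, 0, -0.16], [0, 0, 0]]
    - [[0, 0, -0.22], [0, 0, 0]]
    - [[0, 0, -0.22], [0, 0, 0]]
    - [[0, 0, -0.22], [0, 0, 0]]

```text
time_s: 29.45
tcp_pos: [0.6804, 0.0431, 0.2085]
eef_rot: [0.0, 0.419, 0.908, 0.0]
wrist_force: [-1.0, 0.6, -0.7]
finger_gap: 0.5
finger_force: 0.0
```

```bash
python3 -c "
from h import *
m,im=cam('wrist');save(im,'w10.png');hsv=im.astype(int)
c=np.array([.679,.043])
xc=-.056
for k in range(5):
  a=xc-.4*k; d=np.array([np.cos(a),np.sin(a)])
  vals=[]
  for q in np.linspace(.002,.021,10):
    u,v=w2px(m,[*(c-d*q),.135]);vals.append(int(im[round(v),round(u)].mean()))
  print(k,vals)
# brightest blob near the axis, within dark bar
u0,v0=map(round,w2px(m,[*c,.135]));print(u0,v0)
g=im[v0-60:v0+60,u0-60:u0+60].mean(2); 
mask=(g<70).astype(np.uint8); mask=cv2.morphologyEx(mask,cv2.MORPH_CLOSE,np.ones((9,9),np.uint8))
br=((g>100)&(mask>0)).astype(np.uint8); n,l,s,ce=cv2.connectedComponentsWithStats(br)
for i in range(1,n):
  if s[i,4]>15:
    ys,xs=np.nonzero(l==i);P=np.array([px2w(m,x+u0-60,y+v0-60,.135)[:2] for x,y in zip(xs,ys)]);e=np.linalg.svd(P-P.mean(0))[2][0];print(s[i],P.mean(0),'ang',np.arctan(e[1]/e[0]))
"
```

```text
0 [57, 55, 51, 52, 53, 54, 53, 53, 53, 53]
1 [54, 57, 56, 55, 55, 51, 54, 55, 56, 54]
2 [55, 179, 181, 181, 187, 187, 186, 186, 187, 167]
3 [55, 199, 204, 150, 79, 59, 56, 58, 57, 56]
4 [55, 155, 79, 57, 55, 58, 54, 56, 56, 54]
321 203
[43 31  6  7 19] [0.65490093 0.05220794] ang -1.5504379145661036
[ 59  35   6  22 123] [0.67221016 0.05338309] ang -0.8368354360387863
```

The dial reads 0.78 rad, which is click 2. Next I locate the pot by its knob colour and check its path.

```bash
python3 -c "
from h import *
S=viewer.camera_model('scene')
for n,u,v,z in(('plate near',278,203,.016),('plate c',278,190,.016),('plate R',254,190,.016),('mug base',224,191,0),('mug top',223,168,.085),('jar',180,250,.08)):print(n,px2w(S,u,v,z).round(3))
go([.50,-.394,.21],1.2)"
```

```text
plate near [ 0.446 -0.155  0.016]
plate c [ 0.377 -0.16   0.016]
plate R [ 0.374 -0.24   0.016]
mug base [ 0.354 -0.346  0.   ]
mug top [ 0.341 -0.337  0.085]
jar [ 0.71  -0.384  0.08 ]
shift [-0.4313, -0.8413, -0.0049] turn [-0.0018, -0.0027, -0.9871] len_mm 473 j6 -0.7
```

Call:
servo_tool:
  steps:
    - [[-0.43, -0.84, 0], [0, 0, -1]]
    - [[-0.43, -0.84, 0], [0, 0, -1]]
    - [[-0.43, -0.84, 0], [0, 0, -1]]
    - [[-0.43, -0.84, 0], [0, 0, -1]]
    - [[-0.43, -0.84, 0], [0, 0, -1]]
    - [[-0.43, -0.84, 0], [0, 0, -1]]
    - [[-0.43, -0.84, 0], [0, 0, -1]]
    - [[-0.43, -0.84, 0], [0, 0, -1]]

```text
time_s: 30.3
tcp_pos: [0.527, -0.326, 0.207]
eef_rot: [-0.001, 0.181, 0.983, 0.001]
wrist_force: [1.0, 0.3, 0.1]
finger_gap: 0.504
finger_force: 0.0
```

```bash
cat > knob.py <<'E'
from h import *
def knob(n):
    m,im=cam(n);h=cv2.cvtColor(im,cv2.COLOR_RGB2HSV)
    k=((h[...,0]<12)&(h[...,1]>150)&(h[...,2]>60)).astype(np.uint8)
    cn,l,s,c=cv2.connectedComponentsWithStats(k)
    for i in range(1,cn):
        if s[i,4]>40: print(n,s[i],c[i].round(1),'z.094',px2w(m,*c[i],.094).round(4),'z.078',px2w(m,*c[i],.078).round(4))
    return im
if __name__=='__main__':
    s,p,R=st();print(p);im=knob('wrist');save(im,'w11.png');im=knob('side');go([.50,-.394,.12],1.2)
E
python3 knob.py
```

```text
[ 0.52703974 -0.32603169  0.20697789]
wrist [ 48 277  54  40 651] [ 73.5 297.3] z.094 [ 0.5395 -0.6031  0.094 ] z.078 [ 0.5436 -0.6187  0.078 ]
side [405 131   5  23  63] [406.8 144.3] z.094 [ 0.5247 -0.4664  0.094 ] z.078 [ 0.5376 -0.4942  0.078 ]
side [399 154   7  13  79] [401.8 159.6] z.094 [ 0.4921 -0.3729  0.094 ] z.078 [ 0.5042 -0.3984  0.078 ]
side [237 310  34  21 210] [252.9 319.9] z.094 [0.434  0.3258 0.094 ] z.078 [0.4447 0.3169 0.078 ]
shift [0.0002, -0.1394, 0.1732] turn [-0.0001, -0.0058, 0.0015] len_mm 111 j6 -1.82
```

Call:
servo_tool:
  steps:
    - [[0, -0.14, 0], [0, 0, 0]]
    - [[0, -0.14, 0], [0, 0, 0]]
    - [[0, -0.14, 0], [0, 0, 0]]
    - [[0, -0.14, 0], [0, 0, 0]]

```text
time_s: 30.8
tcp_pos: [0.5038, -0.3892, 0.2077]
eef_rot: [-0.001, 0.181, 0.983, 0.001]
wrist_force: [-0.4, 1.2, -0.0]
finger_gap: 0.5
finger_force: 0.0
```

```bash
python3 -c "
from knob import *
s,p,R=st();print(p)
m,im=cam('wrist');save(im,'w12.png')
u,v=w2px(m,[.502,-.396,.094]);print(u,v)
x0,y0=int(u)-100,max(0,int(v)-110)
cv2.imwrite('pics/c12.png',cv2.resize(cv2.cvtColor(im[y0:y0+150,x0:x0+200],cv2.COLOR_RGB2BGR),(800,600),interpolation=cv2.INTER_CUBIC));print(x0,y0)"
```

```text
[ 0.50375056 -0.3892124   0.20767054]
315.1274823182449 192.873013834806
215 82
```

View pics/c12.png

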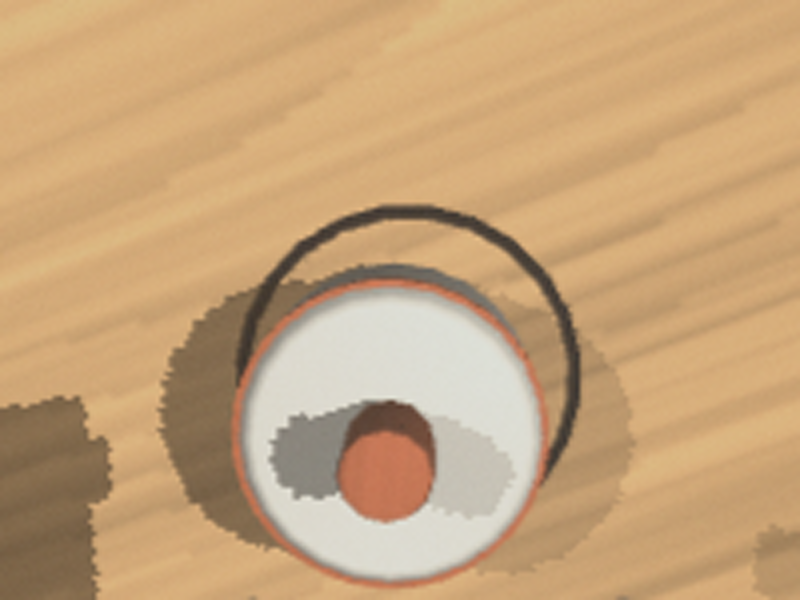

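The crop shows the knob's top centre at full-image pixel (311.5,200.8) and the pot's rim centre at (312.5,190).

```bash
python3 -c "
from h import *
m=viewer.camera_model('wrist')
a=px2w(m,311.5,200.8,.094);print(a,px2w(m,312.5,190,.058))
go([a[0],a[1],.051],1.2)"
```

```text
[ 0.50841184 -0.40169646  0.094     ] [ 0.50615997 -0.40100745  0.058     ]
shift [-0.0177, -0.0211, 0.3139] turn [0.0013, -0.0019, 0.0136] len_mm 158 j6 -1.92
```

Call:
servo_tool:
  steps:
    - [[-0.016, -0.021, 0], [0, 0, 0]]
    - [[-0.016, -0.021, 0.08], [0, 0, 0]]
    - [[-0.016, -0.021, 0.17], [0, 0, 0]]
    - [[-0.016, -0.021, 0.24], [0, 0, 0]]
    - [[-0.016, -0.021, 0.29], [0, 0, 0]]
    - [[-0.016, -0.021, 0.305], [0, 0, 0]]
    - [[-0.016, -0.021, 0.305], [0, 0, 0]]
    - [[-0.016, -0.021, 0.305], [0, 0, 0]]

```text
time_s: 31.65
tcp_pos: [0.5082, -0.4027, 0.0578]
eef_rot: [0.001, 0.181, 0.983, -0.001]
wrist_force: [0.6, -1.6, 1.2]
finger_gap: 0.502
finger_force: 0.0
```

```bash
python3 -c "
from h import *
go([.5075,-.4015,.051],1.2)"
```

```text
shift [0.0021, 0.0017, 0.0136] turn [-0.0014, 0.004, 0.0134] len_mm 7 j6 -1.93
```

Call:
servo_tool:
  steps:
    - [[0, 0, 0.008], [0, 0, 0]]
    - [[0, 0, 0.008], [0, 0, 0]]

```text
time_s: 31.85
tcp_pos: [0.5075, -0.4028, 0.0527]
eef_rot: [0.0, 0.181, 0.983, -0.0]
wrist_force: [0.1, -0.7, 0.1]
finger_gap: 0.503
finger_force: 0.0
```

Call:
servo_tool:
  steps:
    - [[0, 0, 0], [0, 0, 0]]
    - [[0, 0, 0], [0, 0, 0]]
    - [[0, 0, 0], [0, 0, 0]]
    - [[0, 0, 0], [0, 0, 0]]
    - [[0, 0, 0], [0, 0, 0]]
    - [[0, 0, 0], [0, 0, 0]]
  fingers: 1
  grip_force: 25

```text
time_s: 32.45
tcp_pos: [0.5072, -0.403, 0.0523]
eef_rot: [0.0, 0.181, 0.983, -0.0]
wrist_force: [-1.3, -3.3, 1.3]
finger_gap: 0.249
finger_force: 25.0
```

```bash
python3 -c "
from h import *
go([.53,-.30,.0535]);go([.53,-.15,.0535]);go([.526,-.0475,.0535])"
```

```text
shift [0.031, 0.2087, -0.0025] turn [-0.0009, 0.0006, 0.0] len_mm 106 j6 -1.93
shift [0.1381, 0.489, -0.0027] turn [-0.0009, 0.0006, 0.0] len_mm 254 j6 -1.93
shift [0.2187, 0.6776, -0.0028] turn [-0.0009, 0.0006, 0.0] len_mm 356 j6 -1.93
```

Call:
servo_tool:
  steps:
    - [[0.002, 0.01, 0], [0, 0, 0]]
    - [[0.005, 0.03, 0], [0, 0, 0]]
    - [[0.009, 0.06, 0], [0, 0, 0]]
    - [[0.014, 0.09, 0], [0, 0, 0]]
    - [[0.018, 0.12, 0], [0, 0, 0]]
    - [[0.022, 0.15, 0], [0, 0, 0]]
    - [[0.027, 0.18, 0], [0, 0, 0]]
    - [[0.031, 0.209, 0], [0, 0, 0]]

```text
time_s: 33.25
tcp_pos: [0.5304, -0.2987, 0.0524]
eef_rot: [0.0, 0.181, 0.983, -0.0]
wrist_force: [-0.2, -4.8, 6.1]
finger_gap: 0.244
finger_force: 24.9
```

Call:
servo_tool:
  steps:
    - [[0.013, 0.035, 0], [0, 0, 0]]
    - [[0.027, 0.07, 0], [0, 0, 0]]
    - [[0.04, 0.105, 0], [0, 0, 0]]
    - [[0.053, 0.14, 0], [0, 0, 0]]
    - [[0.067, 0.175, 0], [0, 0, 0]]
    - [[0.08, 0.21, 0], [0, 0, 0]]
    - [[0.094, 0.245, 0], [0, 0, 0]]
    - [[0.107, 0.28, 0], [0, 0, 0]]

```text
time_s: 34.05
tcp_pos: [0.5301, -0.1485, 0.0525]
eef_rot: [0.0, 0.181, 0.983, -0.0]
wrist_force: [1.1, -8.5, 10.9]
finger_gap: 0.252
finger_force: 25.0
```

```bash
python3 -c "
from h import *
go([.526,-.0475,.0525],1.2)"
```

```text
shift [0.0797, 0.1858, -0.0002] turn [-0.0002, 0.0016, 0.0122] len_mm 101 j6 -1.55
```

Call:
servo_tool:
  steps:
    - [[0.013, 0.03, 0], [0, 0, 0]]
    - [[0.026, 0.06, 0], [0, 0, 0]]
    - [[0.039, 0.09, 0], [0, 0, 0]]
    - [[0.052, 0.12, 0], [0, 0, 0]]
    - [[0.064, 0.15, 0], [0, 0, 0]]
    - [[0.075, 0.175, 0], [0, 0, 0]]
    - [[0.08, 0.186, 0], [0, 0, 0]]
    - [[0.08, 0.186, 0], [0, 0, 0]]

```text
time_s: 34.85
tcp_pos: [0.5258, -0.0471, 0.0523]
eef_rot: [0.0, 0.181, 0.984, 0.0]
wrist_force: [3.1, -2.6, 4.0]
finger_gap: 0.248
finger_force: 24.9
```

Call:
servo_tool:
  steps:
    - [[0, 0, 0], [0, 0, 0]]
    - [[0, 0, 0], [0, 0, 0]]
    - [[0, 0, 0], [0, 0, 0]]
    - [[0, 0, 0], [0, 0, 0]]
  fingers: 0.5

```text
time_s: 35.25
tcp_pos: [0.5256, -0.0484, 0.0518]
eef_rot: [-0.0, 0.181, 0.983, 0.0]
wrist_force: [0.4, -0.3, 0.2]
finger_gap: 0.497
finger_force: 0.0
```

Call:
servo_tool:
  steps:
    - [[0, 0, -0.05], [0, 0, 0]]
    - [[0, 0, -0.12], [0, 0, 0]]
    - [[0, 0, -0.2], [0, 0, 0]]
    - [[0, 0, -0.28], [0, 0, 0]]
    - [[0, 0, -0.3], [0, 0, 0]]
    - [[0, 0, -0.3], [0, 0, 0]]

```text
time_s: 35.85
tcp_pos: [0.5263, -0.0486, 0.2032]
eef_rot: [0.001, 0.181, 0.983, 0.0]
wrist_force: [0.2, -0.3, 0.1]
finger_gap: 0.501
finger_force: 0.0
```

```bash
python3 -c "
from knob import *
s,p,R=st();print(p)
im=knob('wrist');save(im,'w13.png');im=knob('side');save(im,'s13.png')
m=viewer.camera_model('wrist')
h=cv2.cvtColor(cv2.cvtColor(cv2.imread('pics/w13.png'),cv2.COLOR_BGR2RGB),cv2.COLOR_RGB2HSV)
h0=cv2.cvtColor(cv2.cvtColor(cv2.imread('pics/w12.png'),cv2.COLOR_BGR2RGB),cv2.COLOR_RGB2HSV);print('knob hsv',h0[200,311])
k=((h[...,0]<12)&(h[...,1]>120)&(h[...,2]>170)).astype(np.uint8)
n,l,st_,c=cv2.connectedComponentsWithStats(k)
for i in range(1,n):
  if st_[i,4]>40:print(st_[i],c[i],px2w(m,*c[i],.094))
D=viewer.camera_model('side')
for X in([.600,-.10,.05],[.605,.03,.05],[.473,-.15,.05],[.48,.06,.05]):
  u,v=map(round,w2px(D,X));print(im[v,u])"
```

```text
[ 0.52628474 -0.04860314  0.20321035]
side [ 405  115   32   42 1073] [420.2 136.1] z.094 [ 0.5155 -0.5404  0.094 ] z.078 [ 0.5282 -0.57    0.078 ]
side [322 205  10  16 131] [327.2 212.3] z.094 [ 0.5193 -0.0332  0.094 ] z.078 [ 0.532  -0.0507  0.078 ]
side [237 310  33  22 209] [253. 320.] z.094 [0.4338 0.3258 0.094 ] z.078 [0.4445 0.317  0.078 ]
knob hsv [  9 143 196]
[285 151  78  34 138] [323.02173913 162.8115942 ] [ 0.49856273 -0.03785722  0.094     ]
[313 189  22  22 376] [323.91489362 199.91223404] [ 0.53112199 -0.04938226  0.094     ]
[287 203  73  26 113] [323.38938053 219.76106195] [ 0.54897667 -0.05670406  0.094     ]
[82 49 25]
[68 40 22]
[149 110  67]
[247 213 134]
```

```bash
python3 -c "
from h import *
from scipy.optimize import least_squares
m=viewer.camera_model('wrist')
def img(f):return cv2.cvtColor(cv2.imread('pics/'+f),cv2.COLOR_BGR2RGB).astype(float)
im=img('w13.png');g=im.mean(2)
# ring score: dark line vs both sides, on unoccluded angles
def ringfit(c0):
  best=None
  for dx in np.arange(-.012,.0121,.001):
    for dy in np.arange(-.012,.0121,.001):
      sc=[]
      for a in np.linspace(0,2*np.pi,72,endpoint=False):
        e=np.array([np.cos(a),np.sin(a)]);q=[]
        for rr in(.045,.0492,.0535):
          u,v=w2px(m,[*(np.array(c0)+[dx,dy]+e*rr),0]);q.append(g[int(round(v)),int(round(u))] if 0<=u<639 and 0<=v<399 else 0)
        sc.append(max(0,min(60,min(q[0],q[2])-q[1])))
      s=sum(sc)
      if best is None or s>best[0]:best=(s,c0[0]+dx,c0[1]+dy)
  return best
print('ring',ringfit((.526,-.0475)))
# rim (orange) circle fit at z=.058
h=cv2.cvtColor(im.astype(np.uint8),cv2.COLOR_RGB2HSV)
k=(h[...,0]<13)&(h[...,1]>110)&(h[...,2]>120)
ys,xs=np.nonzero(k);P=np.array([px2w(m,x,y,.058)[:2] for x,y in zip(xs,ys)])
d=np.linalg.norm(P-[.527,-.049],axis=1);P=P[(d>.033)&(d<.05)];print(len(P))
s=least_squares(lambda x:np.linalg.norm(P-x[:2],axis=1)-x[2],[.527,-.049,.042],loss='soft_l1',f_scale=.001);print('rim',s.x)
"
```

```text
ring (np.float64(2377.999999999999), np.float64(0.523), np.float64(-0.04749999999999999))
426
rim [ 0.52989406 -0.0493575   0.04055534]
```

```bash
python3 -c "
from h import *
m=dict(viewer.camera_model('wrist'));s,p,R=st()
d=np.array([.50375056,-.3892124,.20767054])-p
m['t']=np.array(m['t'])-np.array(m['R'])@d
im=cv2.cvtColor(cv2.imread('pics/w12.png'),cv2.COLOR_BGR2RGB);g=im.mean(2)
best=(-1,)
for x in np.arange(.488,.522,.001):
  for y in np.arange(-.418,-.384,.001):
    sc=0
    for a in np.linspace(0,2*np.pi,72,endpoint=False):
      e=np.array([np.cos(a),np.sin(a)]);q=[]
      for rr in(.045,.0492,.0535):
        u,v=w2px(m,[*(np.array([x,y])+e*rr),0]);q.append(g[int(round(v)),int(round(u))] if 0<=u<639 and 0<=v<399 else 0)
      sc+=max(0,min(60,min(q[0],q[2])-q[1]))
    if sc>best[0]:best=(sc,x,y)
print(best,'rim',px2w(m,312.5,190,.058),'knob',px2w(m,311.5,200.8,.094))
go([.5263-.005,-.0485,.0525],None)"
```

```text
(np.float64(2386.0), np.float64(0.503), np.float64(-0.39699999999999996)) rim [ 0.50561671 -0.40145077  0.058     ] knob [ 0.5079095  -0.40211853  0.094     ]
shift [0.0068, -0.0028, 0.2962] turn [-0.0006, -0.0043, -0.0] len_mm 148 j6 -1.37
```

The pot is about 4–5 mm off the ring centre, so I'll regrip it and nudge it over.

Call:
servo_tool:
  steps:
    - [[0, 0, 0.1], [0, 0, 0]]
    - [[0, 0, 0.18], [0, 0, 0]]
    - [[0, 0, 0.25], [0, 0, 0]]
    - [[0, 0, 0.29], [0, 0, 0]]
    - [[0, 0, 0.3], [0, 0, 0]]
    - [[0, 0, 0.3], [0, 0, 0]]
    - [[0, 0, 0.3], [0, 0, 0]]

```text
time_s: 36.65
tcp_pos: [0.5262, -0.0486, 0.0528]
eef_rot: [0.0, 0.181, 0.983, 0.0]
wrist_force: [-1.2, 0.2, 0.4]
finger_gap: 0.5
finger_force: 0.0
```

Call:
servo_tool:
  steps:
    - [[0, 0, 0], [0, 0, 0]]
    - [[0, 0, 0], [0, 0, 0]]
    - [[0, 0, 0], [0, 0, 0]]
    - [[0, 0, 0], [0, 0, 0]]
    - [[0, 0, 0], [0, 0, 0]]
    - [[0, 0, 0], [0, 0, 0]]
  fingers: 1

```text
time_s: 37.25
tcp_pos: [0.526, -0.0486, 0.0525]
eef_rot: [0.0, 0.181, 0.983, -0.0]
wrist_force: [-1.8, -1.3, 6.6]
finger_gap: 0.251
finger_force: 25.0
```

Call:
servo_tool:
  steps:
    - [[0.003, -0.003, 0], [0, 0, 0]]
    - [[0.005, -0.005, 0], [0, 0, 0]]
    - [[0.008, -0.007, 0], [0, 0, 0]]
    - [[0.008, -0.007, 0], [0, 0, 0]]
    - [[0.008, -0.007, 0], [0, 0, 0]]

```text
time_s: 37.75
tcp_pos: [0.5219, -0.0503, 0.0527]
eef_rot: [0.001, 0.181, 0.983, 0.0]
wrist_force: [5.5, 0.8, 4.7]
finger_gap: 0.247
finger_force: 25.0
```

Call:
servo_tool:
  steps:
    - [[0, 0, 0], [0, 0, 0]]
    - [[0, 0, 0], [0, 0, 0]]
    - [[0, 0, 0], [0, 0, 0]]
    - [[0, 0, 0], [0, 0, 0]]
  fingers: 0.5

```text
time_s: 38.15
tcp_pos: [0.5206, -0.0504, 0.0519]
eef_rot: [-0.0, 0.181, 0.983, -0.0]
wrist_force: [0.0, 0.9, 0.1]
finger_gap: 0.497
finger_force: 0.0
```

Call:
servo_tool:
  steps:
    - [[0, 0, -0.05], [0, 0, 0]]
    - [[0, 0, -0.12], [0, 0, 0]]
    - [[0, 0, -0.2], [0, 0, 0]]
    - [[0, 0, -0.28], [0, 0, 0]]
    - [[0, 0, -0.3], [0, 0, 0]]
    - [[0, 0, -0.3], [0, 0, 0]]

```text
time_s: 38.75
tcp_pos: [0.5213, -0.0505, 0.2032]
eef_rot: [0.001, 0.181, 0.983, -0.0]
wrist_force: [-0.9, -1.0, -0.5]
finger_gap: 0.501
finger_force: 0.0
```

```bash
python3 -c "
from h import *
m,im=cam('wrist');print(st()[1])
h=cv2.cvtColor(im,cv2.COLOR_RGB2HSV);k=((h[...,0]<12)&(h[...,1]>120)&(h[...,2]>170)).astype(np.uint8)
n,l,s,c=cv2.connectedComponentsWithStats(k)
for i in range(1,n):
  if s[i,4]>200:print(s[i],c[i],px2w(m,*c[i],.094))
D,im=cam('side')
for X in([.600,-.10,.05],[.605,.03,.05],[.48,.06,.05]):
  u,v=map(round,w2px(D,X));print(im[v,u])"
```

```text
[ 0.52067835 -0.0503726   0.20151201]
[314 191  22  22 375] [324.808      201.16266667] [ 0.529652   -0.05137055  0.094     ]
[80 47 25]
[65 38 20]
[247 213 134]
```

```bash
python3 -c "
from h import *
print(r.hand_in())"
```

```text
the job is handed in; nothing more can be done
None
```

I handed the job in at about 39 s: both tiles are laid side by side in the drawer, which read shut on the last camera check; the dial is at click 2, and the pot stands on the ring within a few mm. I didn't get a camera view of the tiles once they were down, so their lying flat rests on the placing forces and heights, and the hand-in gave no verdict.

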